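# Lay out the power-supply parts on their template cards

### The job

Get the parts ready for building a power supply: stand the heatsink, the transformer, the large capacitor and the small capacitor each on the card printed with its own outline, upright, inside the outline and lined up with it. Set each part down gently, do not drop it or knock it over, and leave the solder reel and the box of screws where they stand.

Things in the scene. Friction and masses are not known exactly. Their poses are not given: they have to be found in the camera images.
- heatsink_center (a point): Bare aluminium finned heatsink, 75 (x) x 40 (y) x 33 (z) mm, standing with its six fins up, fins running along its x; can be gripped across its 40 mm width (outer fins). Point at its centre, 16.5 mm above its underside; x along its length, z up.
- transformer_center (a point): Small mains transformer: dark steel core 50 (x) x 22 (y) mm and a yellow coil 30 mm long (x) that sticks out on both sides to 42 mm (y), on a black 50 x 42 x 4 mm foot; 40 mm tall, coil from 8 to 34 mm high. Grip it across the coil (along y) or across the core's ends (along x). Point at its centre, 20 mm above its underside; x along the core, z up.
- cap_big_center (a point): Large capacitor: blue upright cylinder, 40 mm diameter, 55 mm tall, silver top with a black cross. Point at its centre, 27.5 mm above its underside; z up.
- cap_small_center (a point): Small capacitor: orange upright cylinder, 25 mm diameter, 42 mm tall, silver top with a black cross. Point at its centre, 21 mm above its underside; z up.
- card_heatsink_mark (a point): White card, 104 (x) x 76 (y) mm, 3 mm thick, fixed flat on the bench, printed with a black 88 x 53 mm rectangle with six grey fin lines inside, for the heatsink; the rectangle's and the fins' long side runs along x. Point at the centre of the card and of the outline, on the card's top face; z up.
- card_transformer_mark (a point): White card, 104 (x) x 76 (y) mm, 3 mm thick, fixed flat on the bench, printed with a black 63 x 55 mm rectangle with a grey bar (the core, along x) and two yellow patches (the coil, to either side in y) inside, for the transformer. Point at the centre of the card and of the outline, on the card's top face; z up.
- card_big_mark (a point): White card, 104 (x) x 76 (y) mm, 3 mm thick, fixed flat on the bench, printed with a black circle of 53 mm diameter with a blue cross at its centre, for the large capacitor. Point at the centre of the card and of the outline, on the card's top face; z up.
- card_small_mark (a point): White card, 104 (x) x 76 (y) mm, 3 mm thick, fixed flat on the bench, printed with a black circle of 38 mm diameter with an orange cross at its centre, for the small capacitor. Point at the centre of the card and of the outline, on the card's top face; z up.
- reel_center (a point): Bystander, loose: reel of solder standing flat, red flanges 60 mm in diameter, 42 mm tall. Point at its centre, 21 mm above its underside. To be left where it is.
- screwbox_center (a point): Bystander, loose: open clear box of screws, 80 (x) x 60 (y) x 35 (z) mm. Point at its centre, 17.5 mm above its underside. To be left where it is.

How it is judged:
By the outcome, as a careful person would: the job done as asked, in the order asked, and still so for the second after the job is handed in, with the robot touching nothing.
It also fails if it takes over 112 s, if anything falls off the work surface, if the arm or the gripper's body presses on something with over 40 N, if the wrist force passes 120 N, or if a joint passes its speed limit or range.

### The arm

A 6-joint arm with a two-finger parallel gripper is mounted at the origin on the work surface. World frame = base frame: x ahead of the robot, y to its left, z up, the work surface at z = 0. Lengths are in m, angles in degrees, forces in N, time in s.
With the tool pointing down it reaches from about 0.375 to 0.9 m from the base axis. Payload 3.1 kg.
Tool frame: the origin (TCP) lies on the centre line of the jaws, within the pads' length; the fingertips stand 14 mm ahead of it and the grasp point (between the pads) lies 5 mm behind it (bot.tips_ahead is the distance from the TCP to the fingertips, in m); z points along the fingers, y is the line along which they close (so a half turn about z gives the same grasp; the last joint's range is limited). The gripper opens to 87 mm and grips with 3 to 60 N. Pads are 19 mm wide; open, the fingers measure 117 mm over their backs; the gripper's body (75 mm by 190 mm) begins 51 mm behind the grasp point.
Start: joints at [57.038, 30.224, 82.088, -0, 67.689, -10.227], TCP at [0.242, 0.576, 0.237] pointing down, gripper open.
Joint ranges: [-176.69, 176.69], [-43.24, 126.21], [12.49, 139.97], [-82, 262], [0, 151.66], [-163.58, 163.58]. Speed limits (degrees/s): [159.86, 159.86, 180, 180, 180, 180].

### API

Orientations are given as a 3x3 rotation matrix whose columns are the frame's x, y, z axes.
In Python, from rig import bot gives the robot as it stands.
- The arm moves only by the tool play_rows, never from a script. Its argument "moves" is a list that holds one entry, the list of rows, each a list of 6 numbers: the shift along the tool's x, y, z in mm, then the turn, a rotation vector about the tool's x, y, z in rad. A call has 1 to 5 rows; each row shifts and turns the commanded pose from where the row before left it, along the tool's axes as they then stand; what a row does not reach is not made up. A row lasts 1/10 s, in which the tool goes at most 50 mm and 8.59 degrees, less where a joint would pass 70% of its speed; a pose out of reach is approached as far as the arm can. A call with a gripper value outside its range is refused whole. "fingers" is the opening, from -1 (shut) to 1 (fully open), set as the call begins (left out, the last holds). The fingers move at their own pace and stop on an object; the grip force is fixed at half the most. Time passes only in rows, so rows that do not move let the fingers close. It gives the time, the measured TCP pose, the force, the opening and the grip force at its end, in the units of the state.
- bot.read_state(): the state, without advancing time (a new reading comes with each control period).
- bot.capture(name): name is "scene" or "top" or "wrist"; returns a dict with "image" (400x640x3 uint8, blue, green, red), "fx", "fy", "cx", "cy" (pixels), "R" (3x3) and "t" (3): a world point X has camera coordinates R X + t. Camera axes: x right, y down, z forward; pixel columns grow to the right and rows downward; lengths in m; the calibration is good to about 2 mm. A picture is of the moment at which its call begins. There is no depth.
- bot.hand_in(): hands the job in; it is judged then, once.
Trained networks look in a picture, given as the dict that the camera call returned (one of the last four; its "shot" number tells which), for a name from the list of things; names that differ only in an ending like _2 or _b are one class to them, and where a whole thing is asked for, a point or a joint stands for the part that bears it (a point fixed in the world has none). Each returns a list of dicts, best first, with "confidence" (0 to 1); they miss things now and then, are a little off and sometimes report something else, mostly with a low value. They report only what shows in the picture. A call takes as long as a camera call.
- bot.search_frame(picture, query): "centre" ([column, row] in pixels, amid what is visible of it).
- bot.silhouettes(picture, query): "pixels" (400x640 bool, what is visible of it) and "centre" ([column, row] in pixels, amid what is visible of it).
- bot.pinpoint(picture, query): "centre" ([column, row] in pixels: a listed point, or the origin of a listed thing).
The state is a dict: "time_s": time; "joint_positions": joint angles; "qvel": joint speeds; "tau": joint torques, N m; "position": TCP position; "tcp_rot": TCP orientation; "force": force on the tool from outside, world axes, zero at the start; "moment": the same for the moment, N m; "opening": opening from 0.0 (shut) to 1.0 (fully open); "grasp_force": force on a finger pad.
Only numpy, scipy, OpenCV 4.12 (cv2) and the standard library are available. Lean on these libraries where they do the work, as an engineer would, in place of code of your own. Each camera call takes 0.05 s, during which the arm holds its last target. There are 200 camera calls.

## Working session

There is one attempt and no reset: what is moved stays moved. The work goes in short steps, Python scripts to look and compute and a tool call to move; the robot and the scene stay as the last step left them, time stands still between calls to the robot, and variables do not carry over. Pictures are saved under pics/ and viewed, at most 14 in all, crops included, and the job is handed in when it is done.

Besides the shell and the picture viewer there is one more tool, called by a JSON object that holds its "fn" and its "kwargs", one argument or row to a line. play_rows: Moves the arm, as the interface text tells. Its arguments: {"type":"object","properties":{"moves":{"type":"array","items":{"type":"array","items":{"type":"array","items":{"type":"number"}}}},"fingers":{"type":"number"}},"required":["moves"]}

```bash
ls; mkdir -p pics; cat > h.py <<'E'
import numpy as np, cv2
from rig import bot
def ray(c,px,z):
    R=np.array(c["R"]);t=np.array(c["t"])
    d=R.T@np.array([(px[0]-c["cx"])/c["fx"],(px[1]-c["cy"])/c["fy"],1.]);o=-R.T@t
    return o+d*(z-o[2])/d[2]
def proj(c,X):
    p=np.array(c["R"])@np.array(X)+np.array(c["t"]);return [c["fx"]*p[0]/p[2]+c["cx"],c["fy"]*p[1]/p[2]+c["cy"]]
N={"heatsink_center":.0165,"transformer_center":.02,"cap_big_center":.0275,"cap_small_center":.021,"card_heatsink_mark":.003,"card_transformer_mark":.003,"card_big_mark":.003,"card_small_mark":.003,"reel_center":.021,"screwbox_center":.0175}
E
python3 - <<'E'
from h import *
for n in ["scene","top"]:
    c=bot.capture(n); cv2.imwrite(f"pics/{n}0.png",c["image"])
    print(n,"cam at",-np.array(c["R"]).T@np.array(c["t"]))
    for k,z in N.items():
        r=bot.pinpoint(c,k)
        print(k,[(np.round(a["centre"]).tolist(),round(a["confidence"],2),ray(c,a["centre"],z).round(4)[:2].tolist()) for a in r[:2]])
s=bot.read_state();print(s)
E
```

```text
pics
scene cam at [ 1.46106728 -0.32304074  0.71065346]
heatsink_center [([288.0, 208.0], 0.8, [0.4887, -0.093])]
transformer_center [([445.0, 216.0], 0.56, [0.6417, 0.2547])]
cap_big_center [([467.0, 180.0], 0.82, [0.5221, 0.3886])]
cap_small_center [([230.0, 250.0], 0.53, [0.6147, -0.2552])]
card_heatsink_mark [([306.0, 258.0], 0.93, [0.6674, -0.0991]), ([382.0, 243.0], 0.35, [0.6699, 0.0796])]
card_transformer_mark [([365.0, 191.0], 0.77, [0.4567, 0.1248])]
card_big_mark [([154.0, 252.0], 0.72, [0.547, -0.4135]), ([470.0, 181.0], 0.51, [0.4942, 0.4184])]
card_small_mark [([382.0, 244.0], 0.79, [0.6721, 0.0796]), ([308.0, 257.0], 0.64, [0.6665, -0.0932])]
reel_center [([205.0, 194.0], 0.81, [0.3733, -0.2796])]
screwbox_center [([417.0, 161.0], 0.58, [0.3735, 0.3175])]
top cam at [0.26736256 0.01503274 1.35582083]
heatsink_center [([356.0, 204.0], 0.63, [0.4835, -0.0976])]
transformer_center [([245.0, 154.0], 0.58, [0.6489, 0.2402])]
cap_big_center [([198.0, 191.0], 0.68, [0.5333, 0.3821])]
cap_small_center [([405.0, 163.0], 0.66, [0.6079, -0.2522])]
card_heatsink_mark [([350.0, 146
[... 506 characters left out ...]
.00607787e-04,
        6.76896287e+01, -1.02276554e+01]), 'qvel': array([-0.07391659,  0.01453658, -0.10642173, -0.10485189, -0.00101282,
        0.02832367]), 'tau': array([ 9.13332360e-05, -4.40021753e+01, -1.76994073e+01,  6.33784756e-02,
        5.03962487e-02, -2.23380994e-05]), 'position': array([0.24147064, 0.57643537, 0.23654982]), 'tcp_rot': array([[-9.22324677e-01,  3.86415825e-01, -7.16112975e-06],
       [ 3.86415825e-01,  9.22324677e-01, -1.69981599e-05],
       [ 3.65286982e-08, -1.84449962e-05, -1.00000000e+00]]), 'force': array([ 0.23443623,  0.19666563, -0.5100383 ]), 'moment': array([-0.02594029, -0.02573562,  0.03770247]), 'grasp_force': 0.0, 'opening': 0.9985686084107271}
```

View pics/top0.png

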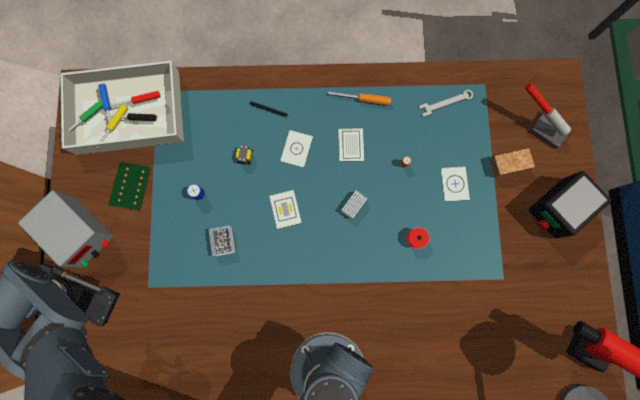

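View pics/scene0.png

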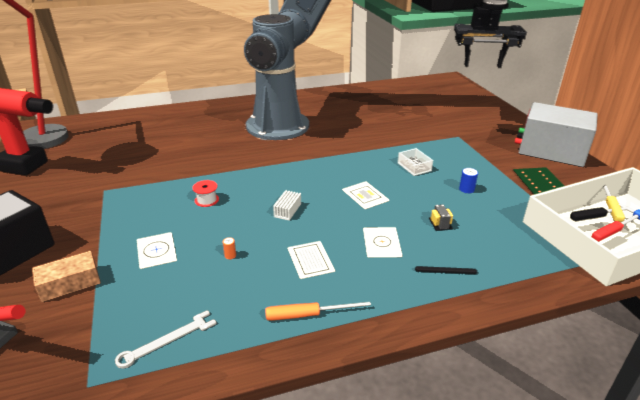

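The top view shows the parts: big cap (195,191), transformer (244,155), heatsink (354,204), small cap (406,161). The cards sit at (286,209), (297,148), (351,145) and (455,184), and all of these match the networks. I'll get the wrist camera geometry next, for finer measurements.

```bash
python3 - <<'E'
from h import *
c=bot.capture("wrist"); s=bot.read_state()
R=np.array(c["R"]);o=-R.T@np.array(c["t"]);T=s["tcp_rot"]
print("cam pos in tool",T.T@(o-s["position"]),"cam axes in tool\n",(T.T@R.T).round(3),c["fx"],c["cx"],c["cy"])
c=bot.capture("top")
im=c["image"][90:270,170:490]
cv2.imwrite("pics/top1.png",cv2.resize(im,None,fx=2.5,fy=2.5,interpolation=cv2.INTER_CUBIC))
E
```

```text
cam pos in tool [ 0.07559594 -0.00058881 -0.14830809] cam axes in tool
 [[ 0.    -0.961 -0.277]
 [ 1.     0.001 -0.001]
 [ 0.001 -0.277  0.961]] 350.0224034255331 317.7241188556194 199.25662630993742
```

View pics/top1.png

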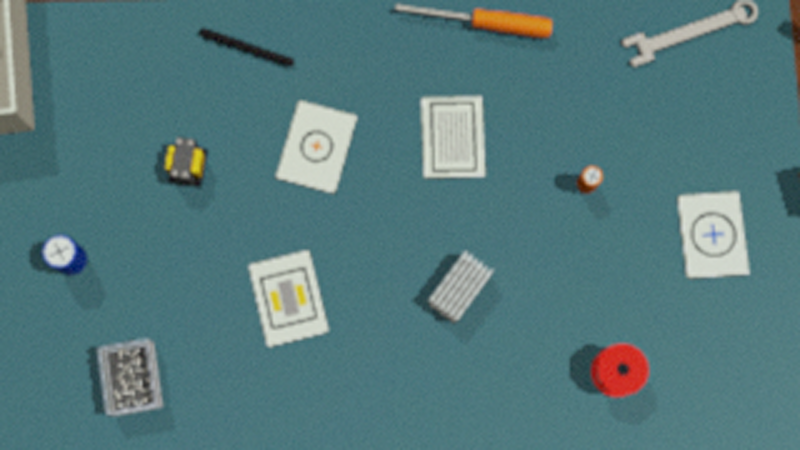

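{"fn": "play_rows", "kwargs": {
  "moves": [
    [[-38,-18,-5,0,0,0],[-38,-18,-5,0,0,0],[-38,-18,-5,0,0,0],[-38,-18,-5,0,0,0],[-38,-18,-5,0,0,0]]
  ],
  "fingers": 1
}}

```text
time_s: 1.7
position: [0.3829, 0.4188, 0.2619]
tcp_rot: [[-0.922, 0.386, 0.0], [0.386, 0.922, 0.0], [-0.0, 0.0, -1.0]]
force: [0.6, 0.1, -1.4]
opening: 1.0
grasp_force: 0.0
```

{"fn": "play_rows", "kwargs": {
  "moves": [
    [[-38,-18,-5,0,0,0],[-38,-18,-5,0,0,0],[-38,-18,-5,0,0,0],[-38,-18,-5,0,0,0],[-38,-18,-5,0,0,0]]
  ]
}}

```text
time_s: 2.2
position: [0.5234, 0.2621, 0.2869]
tcp_rot: [[-0.922, 0.387, 0.0], [0.387, 0.922, 0.0], [-0.0, 0.0, -1.0]]
force: [0.2, 0.8, -0.3]
opening: 0.998
grasp_force: 0.0
```

{"fn": "play_rows", "kwargs": {
  "moves": [
    [[-38,-18,-5,0,0,0],[-38,-18,-5,0,0,0],[0,0,0,0,0,0],[0,0,0,0,0,0]]
  ]
}}

```text
time_s: 2.6
position: [0.5789, 0.2001, 0.2964]
tcp_rot: [[-0.921, 0.389, -0.001], [0.389, 0.921, 0.0], [0.001, 0.0, -1.0]]
force: [-0.8, 1.0, -0.3]
opening: 1.001
grasp_force: 0.0
```

```bash
cat >> h.py <<'E'
def look(names=N,show=None):
    c=bot.capture("wrist")
    if show: cv2.imwrite(f"pics/{show}.png",c["image"])
    for k in names:
        r=[a for a in bot.pinpoint(c,k) if a["confidence"]>.3]
        print(k,[(np.round(a["centre"]).astype(int).tolist(),round(a["confidence"],2),ray(c,a["centre"],N[k]).round(4)[:2].tolist()) for a in r[:2]])
    return c
def rows(target,yang=None,n=None,final=None):
    """rows from the measured pose to TCP target; yang = world angle (deg) of tool y (mod 180)"""
    s=bot.read_state();T=s["tcp_rot"];d=np.array(target)-s["position"]
    cur=np.degrees(np.arctan2(T[1,1],T[0,1]));dy=0 if yang is None else (yang-cur+90)%180-90
    n=n or int(max(np.ceil(np.linalg.norm(d)/.042),np.ceil(abs(dy)/7.5),1))
    yaw=np.radians(cur)+np.radians(dy)/n*np.arange(n)
    print("now",s["position"].round(4),"yaw",cur.round(2),"tilt",T[:,2].round(4),"j6",s["joint_positions"][5].round(1),"t",s["time_s"],"F",s["force"].round(1),"open",round(s["opening"],3),round(s["grasp_force"],1))
    for a in yaw:
        y=np.array([np.cos(a),np.sin(a),0]);x=np.array([-y[1],y[0],0])
        q=d/n*1000
        print([round(float(x@q),1),round(float(y@q),1),round(float(-q[2]),1),0,0,round(float(-np.radians(dy)/n),4)])
E
python3 - <<'E'
from h import *
look(show="w1")
rows([.56,-.12,.3],50)
E
```

```text
heatsink_center [([76, 179], 0.7, [0.4803, -0.0886])]
transformer_center [([373, 195], 0.77, [0.6436, 0.2469])]
cap_big_center [([458, 60], 0.88, [0.5318, 0.388])]
cap_small_center []
card_heatsink_mark []
card_transformer_mark [([224, 109], 0.61, [0.4756, 0.1178])]
card_big_mark []
card_small_mark [([264, 253], 0.7, [0.6687, 0.0818])]
reel_center []
screwbox_center []
now [0.5784 0.2014 0.2966] yaw 67.3 tilt [ 0. -0. -1.] j6 -58.5 t 3.15 F [ 0.  -0.1 -0.4] open 1.002 0.0
[-13.4, -37.9, -0.4, 0, 0, 0.0378]
[-14.8, -37.4, -0.4, 0, 0, 0.0378]
[-16.2, -36.8, -0.4, 0, 0, 0.0378]
[-17.6, -36.2, -0.4, 0, 0, 0.0378]
[-18.9, -35.5, -0.4, 0, 0, 0.0378]
[-20.3, -34.8, -0.4, 0, 0, 0.0378]
[-21.6, -34.0, -0.4, 0, 0, 0.0378]
[-22.8, -33.1, -0.4, 0, 0, 0.0378]
```

View pics/w1.png

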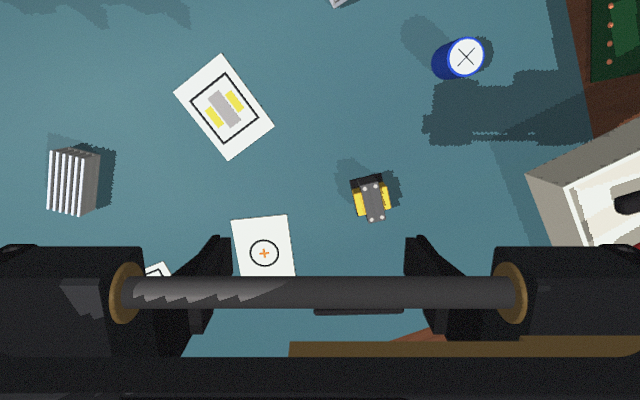

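The wrist view shows the transformer card (223,107), small-cap card (264,253), heatsink (75,181), transformer (371,198) and big cap (463,58), in agreement with the networks. Next I'll survey the right half.

{"fn": "play_rows", "kwargs": {
  "moves": [
    [[-13.5,-38,-0.5,0,0,0.038],[-15,-37.5,-0.5,0,0,0.038],[-16,-37,-0.5,0,0,0.038],[-17.5,-36,-0.5,0,0,0.038],[-19,-35.5,-0.5,0,0,0.038]]
  ]
}}

```text
time_s: 3.65
position: [0.5667, -0.0014, 0.2992]
tcp_rot: [[-0.832, 0.555, 0.0], [0.555, 0.832, -0.0], [-0.0, 0.0, -1.0]]
force: [-0.2, 0.4, 0.6]
opening: 1.003
grasp_force: 0.0
```

{"fn": "play_rows", "kwargs": {
  "moves": [
    [[-20.5,-35,-0.5,0,0,0.038],[-21.5,-34,-0.5,0,0,0.038],[-23,-33,-0.5,0,0,0.038],[0,0,0,0,0,0],[0,0,0,0,0,0]]
  ]
}}

```text
time_s: 4.15
position: [0.5598, -0.1216, 0.3005]
tcp_rot: [[-0.763, 0.646, -0.0], [0.646, 0.763, 0.001], [0.001, 0.0, -1.0]]
force: [-0.6, -0.6, 0.4]
opening: 0.999
grasp_force: 0.0
```

```bash
cat >> h.py <<'E'
def rectify(c,z,x0=.2,y0=-.6,s=.0005,nx=1400,ny=2400):
    """world-plane image: row=x index, col=y index"""
    R=np.array(c["R"]);t=np.array(c["t"]);K=np.array([[c["fx"],0,c["cx"]],[0,c["fy"],c["cy"]],[0,0,1]])
    M=np.array([[0,s,x0],[s,0,y0],[0,0,z],[0,0,1]])
    H=K@np.hstack([R,t.reshape(3,1)])@M
    return lambda im:cv2.warpPerspective(im,H,(ny,nx),flags=cv2.INTER_LINEAR|cv2.WARP_INVERSE_MAP)
def rect(mask,x0=.2,y0=-.6,s=.0005):
    out=[]
    for k in cv2.findContours(mask,cv2.RETR_EXTERNAL,cv2.CHAIN_APPROX_NONE)[0]:
        (u,v),(w,h),_=r=cv2.minAreaRect(k)
        if w*h<2000: continue
        b=cv2.boxPoints(r);e=[b[1]-b[0],b[2]-b[1]];e=max(e,key=np.linalg.norm)
        out.append((round(x0+s*v,4),round(y0+s*u,4),round(max(w,h)*s*1000,1),round(min(w,h)*s*1000,1),round(np.degrees(np.arctan2(e[0],e[1]))%180,1)))
    return out # x,y,long mm,short mm,angle of long side
def cards(c):
    w=rectify(c,.003)(c["image"]);hsv=cv2.cvtColor(w,cv2.COLOR_BGR2HSV)
    m=cv2.inRange(hsv,(0,0,165),(180,50,255));m=cv2.morphologyEx(m,cv2.MORPH_CLOSE,np.ones((15,15)))
    return [r for r in rect(m) if abs(r[2]-104)<9 and abs(r[3]-76)<9]
def sil(c,k,ztop):
    r=bot.silhouettes(c,k)
    if not r: return print(k,"none")
    m=rectify(c,ztop)(r[0]["pixels"].astype(np.uint8)*255)
    print(k,round(r[0]["confidence"],2),rect((m>127).astype(np.uint8)))
E
python3 - <<'E'
from h import *
c=look(show="w2")
print(cards(c)); sil(c,"heatsink_center",.033)
rows([.482,-.093,.16],50)
E
```

```text
heatsink_center [([294, 96], 0.92, [0.4816, -0.0933])]
transformer_center [([622, 6], 0.56, [0.643, 0.2448])]
cap_big_center []
cap_small_center [([264, 253], 0.56, [0.6056, -0.2558]), ([297, 93], 0.42, [0.4808, -0.088])]
card_heatsink_mark []
card_transformer_mark []
card_big_mark [([155, 279], 0.86, [0.5406, -0.4086])]
card_small_mark [([497, 122], 0.84, [0.6672, 0.0791])]
reel_center [([121, 131], 0.63, [0.3769, -0.2786])]
screwbox_center []
[(0.6765, -0.0907, 105.0, 76.5, np.float32(0.0)), (0.6673, 0.0811, 105.1, 77.3, np.float32(163.3))]
heatsink_center 0.88 [(0.4821, -0.0918, 75.2, 42.3, np.float32(141.8))]
now [ 0.56   -0.1205  0.3006] yaw 49.87 tilt [ 0.  0. -1.] j6 -73.2 t 4.75 F [-0.2 -0.6  0.6] open 1.001 0.0
[19.4, -7.3, 35.1, 0, 0, -0.0005]
[19.4, -7.3, 35.1, 0, 0, -0.0005]
[19.4, -7.3, 35.1, 0, 0, -0.0005]
[19.4, -7.3, 35.1, 0, 0, -0.0005]
```

View pics/w2.png

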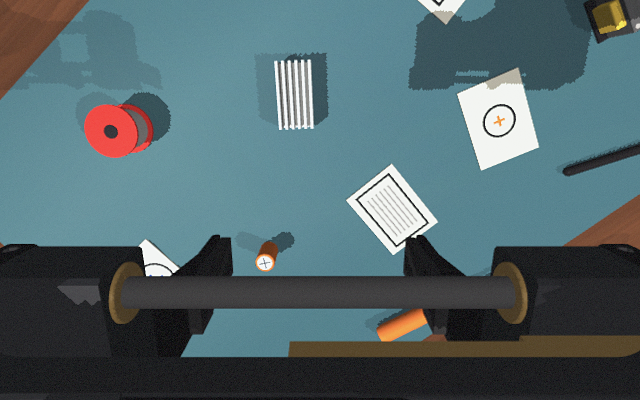

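This view shows the heatsink (294,94), its card (392,210), the small cap (265,262), the small-cap card (499,120) and the reel (112,131). I'll move above the heatsink and refine.

{"fn": "play_rows", "kwargs": {
  "moves": [
    [[19.5,-7.5,35,0,0,-0.01],[19.5,-7.5,35,0,0,-0.01],[19.5,-7.5,35,0,0,-0.01],[19.5,-7.5,35,0,0,0],[0,0,0,0,0,0]]
  ]
}}

```text
time_s: 5.25
position: [0.4744, -0.0919, 0.1569]
tcp_rot: [[-0.783, 0.622, -0.013], [0.622, 0.783, 0.006], [0.014, -0.004, -1.0]]
force: [-0.7, -0.2, -0.6]
opening: 0.997
grasp_force: 0.0
```

{"fn": "play_rows", "kwargs": {
  "moves": [
    [[0,0,0,0,0,0],[0,0,0,0,0,0]]
  ]
}}

```text
time_s: 5.45
position: [0.4838, -0.096, 0.1624]
tcp_rot: [[-0.783, 0.622, 0.006], [0.622, 0.783, -0.003], [-0.006, 0.002, -1.0]]
force: [0.3, 0.1, 0.3]
opening: 1.0
grasp_force: 0.0
```

```bash
python3 - <<'E'
from h import *
c=look(["heatsink_center"]); sil(c,"heatsink_center",.033)
print(proj(c,[.482,-.0925,.0165]))
rows([.482,-.0925,.018],51.8)
E
```

```text
heatsink_center [([324, 181], 0.96, [0.4819, -0.0887])]
heatsink_center 0.84 [(0.4798, -0.0904, 77.9, 41.2, np.float32(140.8))]
[np.float64(320.21731836420116), np.float64(183.7785890798541)]
now [ 0.4829 -0.0956  0.1622] yaw 51.56 tilt [ 0.0044 -0.002  -1.    ] j6 -75.8 t 5.6 F [ 1.  -0.4 -0.5] open 1.0 0.0
[0.7, 0.5, 36.0, 0, 0, -0.001]
[0.7, 0.5, 36.0, 0, 0, -0.001]
[0.7, 0.5, 36.0, 0, 0, -0.001]
[0.7, 0.5, 36.0, 0, 0, -0.001]
```

{"fn": "play_rows", "kwargs": {
  "moves": [
    [[1.5,1,35,0,0,0],[1,1,35,0,0,0],[1,1,30,0,0,0],[0.5,0.5,20,0,0,0],[0,0,15,0,0,0]]
  ]
}}

```text
time_s: 6.1
position: [0.4807, -0.0897, 0.0248]
tcp_rot: [[-0.783, 0.621, 0.001], [0.621, 0.783, -0.0], [-0.001, 0.0, -1.0]]
force: [-0.7, -0.1, 0.4]
opening: 1.001
grasp_force: 0.0
```

{"fn": "play_rows", "kwargs": {
  "moves": [
    [[0,0,8,0,0,0],[0,0,0,0,0,0],[0,0,0,0,0,0]]
  ]
}}

```text
time_s: 6.4
position: [0.4805, -0.0898, 0.0182]
tcp_rot: [[-0.783, 0.622, 0.002], [0.622, 0.783, -0.001], [-0.002, 0.0, -1.0]]
force: [-0.3, -0.4, 0.2]
opening: 0.997
grasp_force: 0.0
```

{"fn": "play_rows", "kwargs": {
  "moves": [
    [[0,0,0,0,0,0],[0,0,0,0,0,0],[0,0,0,0,0,0],[0,0,0,0,0,0],[0,0,0,0,0,0]]
  ],
  "fingers": -1
}}

```text
time_s: 6.9
position: [0.4798, -0.0894, 0.0177]
tcp_rot: [[-0.783, 0.622, 0.0], [0.622, 0.783, -0.0], [-0.0, 0.0, -1.0]]
force: [0.2, -0.6, 0.6]
opening: 0.633
grasp_force: 0.0
```

{"fn": "play_rows", "kwargs": {
  "moves": [
    [[0,0,0,0,0,0],[0,0,0,0,0,0],[0,0,0,0,0,0]]
  ]
}}

```text
time_s: 7.2
position: [0.4797, -0.0894, 0.0175]
tcp_rot: [[-0.783, 0.622, -0.0], [0.622, 0.783, 0.0], [0.0, 0.0, -1.0]]
force: [-0.4, 0.8, 0.1]
opening: 0.456
grasp_force: 30.0
```

Gripped at 39.7 mm. Next: lift, turn to the card's orientation and hover just past the card to re-measure it.

{"fn": "play_rows", "kwargs": {
  "moves": [
    [[0,0,-10,0,0,0],[0,0,-25,0,0,0],[0,0,-40,0,0,0],[0,0,-40,0,0,0],[0,0,-40,0,0,0]]
  ]
}}

```text
time_s: 7.7
position: [0.479, -0.0891, 0.1744]
tcp_rot: [[-0.783, 0.622, -0.001], [0.622, 0.783, 0.0], [0.001, -0.0, -1.0]]
force: [1.3, 0.3, -1.0]
opening: 0.458
grasp_force: 30.0
```

{"fn": "play_rows", "kwargs": {
  "moves": [
    [[0,0,-30,0,0,0],[0,0,0,0,0,0],[0,0,0,0,0,0]]
  ]
}}

```text
time_s: 8.0
position: [0.4794, -0.0893, 0.2033]
tcp_rot: [[-0.783, 0.622, 0.001], [0.622, 0.783, -0.001], [-0.001, 0.0, -1.0]]
force: [-0.4, -0.7, -1.3]
opening: 0.456
grasp_force: 30.0
```

```bash
python3 - <<'E'
from h import *
rows([.74,-.09,.2],90)
E
```

```text
now [ 0.4794 -0.0893  0.2033] yaw 51.57 tilt [ 1.3e-03 -6.0e-04 -1.0e+00] j6 -75.3 t 8.0 F [-0.4 -0.7 -1.3] open 0.456 30.0
[-29.2, 23.1, 0.5, 0, 0, -0.0958]
[-31.3, 20.2, 0.5, 0, 0, -0.0958]
[-33.1, 17.1, 0.5, 0, 0, -0.0958]
[-34.6, 13.8, 0.5, 0, 0, -0.0958]
[-35.7, 10.5, 0.5, 0, 0, -0.0958]
[-36.6, 7.0, 0.5, 0, 0, -0.0958]
[-37.1, 3.5, 0.5, 0, 0, -0.0958]
```

{"fn": "play_rows", "kwargs": {
  "moves": [
    [[-29,23,0.5,0,0,-0.096],[-31.5,20,0.5,0,0,-0.096],[-33,17,0.5,0,0,-0.096],[-34.5,14,0.5,0,0,-0.096],[-35.5,10.5,0.5,0,0,-0.096]]
  ]
}}

```text
time_s: 8.5
position: [0.6652, -0.0893, 0.197]
tcp_rot: [[-0.983, 0.186, -0.005], [0.186, 0.983, 0.002], [0.006, 0.001, -1.0]]
force: [-0.2, -0.7, -0.8]
opening: 0.454
grasp_force: 30.0
```

{"fn": "play_rows", "kwargs": {
  "moves": [
    [[-36.5,7,0.5,0,0,-0.096],[-37,3.5,0.5,0,0,-0.096],[0,0,0,0,0,0],[0,0,0,0,0,0],[0,0,0,0,0,0]]
  ]
}}

```text
time_s: 9.0
position: [0.7375, -0.0894, 0.1968]
tcp_rot: [[-1.0, -0.0, -0.005], [-0.0, 1.0, 0.001], [0.005, 0.001, -1.0]]
force: [-0.7, -0.3, -1.8]
opening: 0.458
grasp_force: 30.0
```

```bash
python3 - <<'E'
from h import *
c=look(["card_heatsink_mark","heatsink_center"],"w3"); print(cards(c))
s=bot.read_state()
for r in bot.silhouettes(c,"heatsink_center")[:1]:
    # underside/top plane of the held part: its top is 33mm above underside; underside 17.5mm below TCP
    m=rectify(c,s["position"][2]-.0175+.033)(r["pixels"].astype(np.uint8)*255);print(rect((m>127).astype(np.uint8)))
print(rectify and ray(c,bot.pinpoint(c,"heatsink_center")[0]["centre"],s["position"][2]-.001) if bot.pinpoint(c,"heatsink_center") else 0)
rows([.6765,-.0907,.1],90)
E
```

```text
card_heatsink_mark [([319, 114], 0.62, [0.6747, -0.0887])]
heatsink_center [([318, 273], 0.62, [0.8344, -0.0902])]
[(0.6765, -0.091, 104.0, 76.0, np.float32(0.0)), (0.6676, 0.0811, 104.1, 76.4, np.float32(163.3))]
[(0.7557, -0.0902, 39.5, 16.5, np.float32(90.0)), (0.713, -0.0907, 39.5, 38.0, np.float32(90.0))]
[ 0.73962854 -0.09029056  0.19790588]
now [ 0.7392 -0.0899  0.1996] yaw 90.05 tilt [ 2.e-04 -1.e-04 -1.e+00] j6 -105.6 t 9.3 F [ 0.3 -0.8 -1.4] open 0.457 30.0
[20.9, -0.2, 33.2, 0, 0, 0.0003]
[20.9, -0.2, 33.2, 0, 0, 0.0003]
[20.9, -0.3, 33.2, 0, 0, 0.0003]
```

View pics/w3.png

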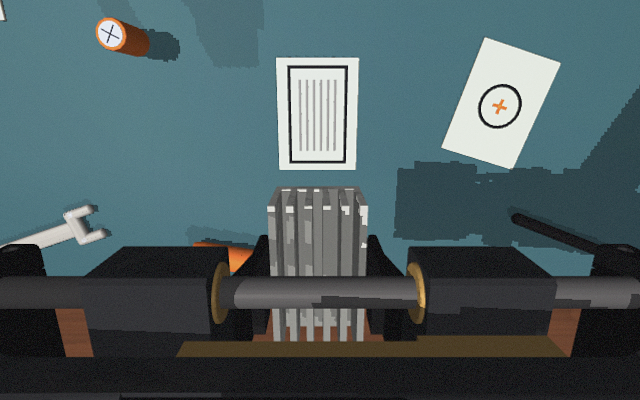

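The view shows the heatsink card squarely at (318,114) and the held heatsink, with its near end from row 187 (bottom edge) to row 207 (top edge). I'll work out its offset along the jaws from that.

```bash
python3 - <<'E'
from h import *
c=bot.capture("wrist"); z=bot.read_state()["position"][2]
for col in (272,366):
  print(ray(c,[col,187],z-.0175),ray(c,[col,207],z+.0155))
g=c["image"][175:225,310:330].mean(axis=(1,2)).round();print(g.tolist())
E
```

```text
[ 0.70490021 -0.11305398  0.18210582] [ 0.7048221  -0.10887834  0.21510582]
[ 0.70483681 -0.06718995  0.18210582] [ 0.7047684  -0.07153631  0.21510582]
[108.0, 109.0, 108.0, 108.0, 108.0, 108.0, 109.0, 108.0, 110.0, 110.0, 107.0, 95.0, 85.0, 87.0, 100.0, 110.0, 109.0, 108.0, 108.0, 109.0, 109.0, 109.0, 108.0, 108.0, 106.0, 105.0, 106.0, 105.0, 106.0, 104.0, 119.0, 155.0, 165.0, 162.0, 146.0, 114.0, 116.0, 117.0, 117.0, 117.0, 117.0, 118.0, 121.0, 120.0, 120.0, 119.0, 120.0, 120.0, 120.0, 119.0]
```

{"fn": "play_rows", "kwargs": {
  "moves": [
    [[16,-0.3,30,0,0,0],[16,-0.3,30,0,0,0],[16,-0.2,30,0,0,0],[16.5,-0.2,30,0,0,0],[0,0,10,0,0,0]]
  ]
}}

```text
time_s: 9.85
position: [0.6705, -0.0899, 0.0659]
tcp_rot: [[-1.0, -0.001, -0.009], [-0.001, 1.0, 0.003], [0.009, 0.003, -1.0]]
force: [-0.2, 0.7, -1.8]
opening: 0.457
grasp_force: 30.0
```

{"fn": "play_rows", "kwargs": {
  "moves": [
    [[0,0,15,0,0,0],[0,0,12,0,0,0],[0,0,10,0,0,0],[0,0,0,0,0,0],[0,0,0,0,0,0]]
  ]
}}

```text
time_s: 10.35
position: [0.6759, -0.0909, 0.0323]
tcp_rot: [[-1.0, -0.001, 0.001], [-0.001, 1.0, -0.0], [-0.001, -0.0, -1.0]]
force: [-0.2, -0.8, -0.5]
opening: 0.458
grasp_force: 30.0
```

```bash
python3 - <<'E'
from h import *
rows([.6745,-.0909,.021],90)
E
```

```text
now [ 0.6759 -0.0909  0.0323] yaw 90.08 tilt [ 9.e-04 -3.e-04 -1.e+00] j6 -107.1 t 10.35 F [-0.2 -0.8 -0.5] open 0.458 30.0
[1.4, 0.0, 11.3, 0, 0, 0.0013]
```

{"fn": "play_rows", "kwargs": {
  "moves": [
    [[1,0,4,0,0,0],[0,0,3,0,0,0],[0,0,2,0,0,0],[0,0,1,0,0,0],[0,0,0,0,0,0]]
  ]
}}

```text
time_s: 10.85
position: [0.6741, -0.0909, 0.0219]
tcp_rot: [[-1.0, -0.001, -0.0], [-0.001, 1.0, 0.0], [0.0, 0.0, -1.0]]
force: [0.0, 0.2, -0.3]
opening: 0.454
grasp_force: 30.0
```

{"fn": "play_rows", "kwargs": {
  "moves": [
    [[0,0,0.5,0,0,0],[0,0,0.5,0,0,0],[0,0,0,0,0,0],[0,0,0,0,0,0]]
  ]
}}

```text
time_s: 11.25
position: [0.6742, -0.0909, 0.0211]
tcp_rot: [[-1.0, -0.001, 0.0], [-0.001, 1.0, -0.0], [-0.0, -0.0, -1.0]]
force: [0.9, -0.1, -1.4]
opening: 0.456
grasp_force: 30.0
```

{"fn": "play_rows", "kwargs": {
  "moves": [
    [[0,0,0.5,0,0,0],[0,0,0,0,0,0],[0,0,0,0,0,0]]
  ]
}}

```text
time_s: 11.55
position: [0.6743, -0.0909, 0.0206]
tcp_rot: [[-1.0, -0.001, 0.0], [-0.001, 1.0, -0.0], [-0.0, -0.0, -1.0]]
force: [0.2, 0.3, -1.4]
opening: 0.457
grasp_force: 30.0
```

{"fn": "play_rows", "kwargs": {
  "moves": [
    [[0,0,0.4,0,0,0],[0,0,0,0,0,0],[0,0,0,0,0,0]]
  ]
}}

```text
time_s: 11.85
position: [0.6743, -0.0909, 0.0206]
tcp_rot: [[-1.0, -0.001, 0.0], [-0.001, 1.0, -0.0], [-0.0, -0.0, -1.0]]
force: [-0.2, -0.5, 3.2]
opening: 0.456
grasp_force: 30.0
```

Contact felt (+3 N). Now release and rise.

{"fn": "play_rows", "kwargs": {
  "moves": [
    [[0,0,0,0,0,0],[0,0,0,0,0,0],[0,0,0,0,0,0],[0,0,0,0,0,0],[0,0,-2,0,0,0]]
  ],
  "fingers": 1
}}

```text
time_s: 12.35
position: [0.6739, -0.0908, 0.0218]
tcp_rot: [[-1.0, -0.001, -0.001], [-0.001, 1.0, 0.0], [0.001, 0.0, -1.0]]
force: [-0.6, 1.0, -0.4]
opening: 0.827
grasp_force: 0.0
```

{"fn": "play_rows", "kwargs": {
  "moves": [
    [[0,0,-10,0,0,0],[0,0,-30,0,0,0],[0,0,-40,0,0,0],[0,0,-40,0,0,0],[0,0,-40,0,0,0]]
  ]
}}

```text
time_s: 12.85
position: [0.6741, -0.0908, 0.1845]
tcp_rot: [[-1.0, -0.001, 0.001], [-0.001, 1.0, -0.0], [-0.001, -0.0, -1.0]]
force: [0.0, 0.5, 0.4]
opening: 0.994
grasp_force: 0.0
```

{"fn": "play_rows", "kwargs": {
  "moves": [
    [[0,0,-20,0,0,0],[0,0,0,0,0,0],[0,0,0,0,0,0],[0,0,0,0,0,0]]
  ]
}}

```text
time_s: 13.25
position: [0.6729, -0.0905, 0.2004]
tcp_rot: [[-1.0, -0.001, -0.003], [-0.001, 1.0, 0.001], [0.003, 0.001, -1.0]]
force: [-0.1, -0.4, 0.1]
opening: 0.998
grasp_force: 0.0
```

```bash
python3 - <<'E'
from h import *
c=look(["card_heatsink_mark","heatsink_center"],"w4"); sil(c,"heatsink_center",.036)
rows([.67,.235,.2],67)
E
```

```text
card_heatsink_mark []
heatsink_center [([318, 185], 0.83, [0.6777, -0.0905]), ([138, 114], 0.42, [0.6106, -0.2572])]
heatsink_center 0.85 [(0.6745, -0.0924, 78.9, 40.5, np.float32(1.0))]
now [ 0.6735 -0.0907  0.2004] yaw 90.07 tilt [-2.9e-03  9.0e-04 -1.0e+00] j6 -107.1 t 13.45 F [-0.2 -0.   0.7] open 1.002 0.0
[0.4, 40.7, 0.1, 0, 0, 0.0503]
[2.4, 40.6, 0.1, 0, 0, 0.0503]
[4.5, 40.5, 0.1, 0, 0, 0.0503]
[6.5, 40.2, 0.1, 0, 0, 0.0503]
[8.5, 39.8, 0.1, 0, 0, 0.0503]
[10.5, 39.3, 0.1, 0, 0, 0.0503]
[12.5, 38.8, 0.1, 0, 0, 0.0503]
[14.4, 38.1, 0.1, 0, 0, 0.0503]
```

View pics/w4.png

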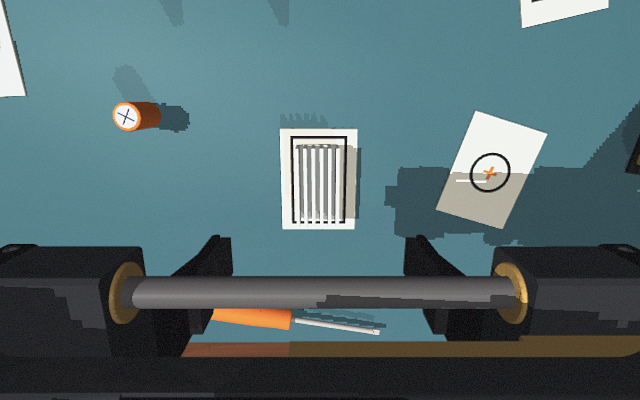

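The heatsink stands inside its outline: the outline spans rows 137–222 and the part's near edge is at about row 145, so it is within about 2 mm. The transformer is next.

{"fn": "play_rows", "kwargs": {
  "moves": [
    [[0.5,40.5,0,0,0,0.05],[2.5,40.5,0,0,0,0.05],[4.5,40.5,0,0,0,0.05],[6.5,40,0,0,0,0.05],[8.5,40,0,0,0,0.05]]
  ]
}}

```text
time_s: 13.95
position: [0.6713, 0.1138, 0.2012]
tcp_rot: [[-0.969, 0.249, -0.001], [0.249, 0.969, -0.0], [0.001, -0.0, -1.0]]
force: [-0.1, 0.2, 1.5]
opening: 0.999
grasp_force: 0.0
```

{"fn": "play_rows", "kwargs": {
  "moves": [
    [[10.5,39.5,0,0,0,0.05],[12.5,39,0,0,0,0.05],[14.5,38,0,0,0,0.05],[0,0,0,0,0,0],[0,0,0,0,0,0]]
  ]
}}

```text
time_s: 14.45
position: [0.6696, 0.2358, 0.2011]
tcp_rot: [[-0.923, 0.386, -0.001], [0.386, 0.923, -0.001], [0.001, -0.001, -1.0]]
force: [0.1, -1.3, -0.0]
opening: 1.001
grasp_force: 0.0
```

```bash
cat >> h.py <<'E'
def yellow(c,z=.034):
    w=rectify(c,z)(c["image"]);h=cv2.cvtColor(w,cv2.COLOR_BGR2HSV)
    return rect(cv2.inRange(h,(20,120,90),(35,255,255)))
E
python3 - <<'E'
from h import *
c=look(["transformer_center"],"w5"); sil(c,"transformer_center",.04); print("coil",yellow(c)); print(cards(c))
u,v=map(int,bot.pinpoint(c,"transformer_center")[0]["centre"])
cv2.imwrite("pics/w5c.png",cv2.resize(c["image"][max(v-75,0):v+75,u-100:u+100],None,fx=4,fy=4)); print(u,v)
rows([.645,.245,.1],67)
E
```

```text
transformer_center [([316, 152], 0.95, [0.6434, 0.2438])]
transformer_center 0.83 [(0.6449, 0.2436, 52.6, 41.2, np.float32(171.5))]
coil []
[(0.667, 0.0816, 103.1, 76.5, np.float32(163.4)), (0.4758, 0.1182, 104.1, 76.3, np.float32(12.7))]
316 152
now [0.6704 0.2332 0.2019] yaw 67.05 tilt [-6.e-04 -4.e-04 -1.e+00] j6 -56.9 t 14.65 F [ 0.6 -0.8  1.2] open 0.998 0.0
[9.3, 0.3, 34.0, 0, 0, 0.0003]
[9.3, 0.3, 34.0, 0, 0, 0.0003]
[9.3, 0.3, 34.0, 0, 0, 0.0003]
```

View pics/w5c.png

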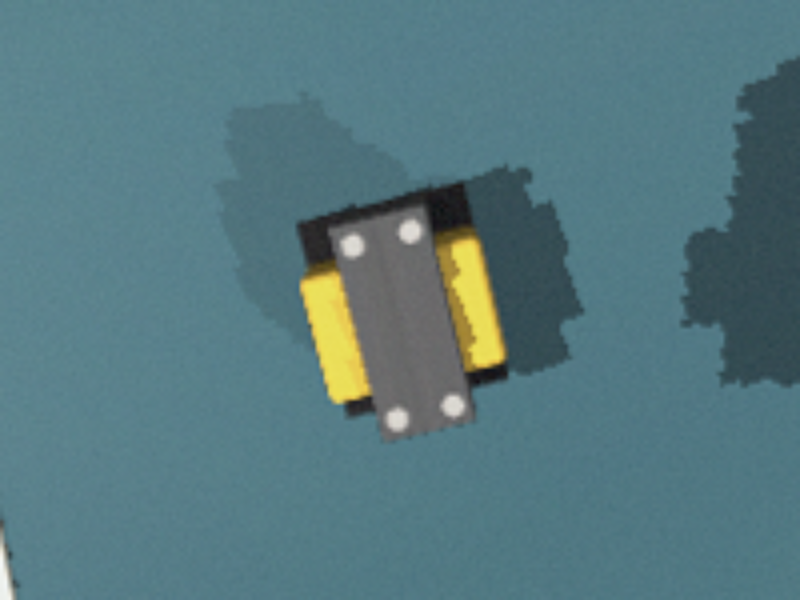

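The crop shows the transformer with its core running from (380,235) to (425,412), which puts its x axis at about 171.5° and matches the silhouette. I'll grip across the coil with tool y at 81.5°.

```bash
python3 - <<'E'
from h import *
c=bot.capture("wrist");print(ray(c,[316.75,159.1],.04))
rows([.6442,.2438,.022],81.5,n=6)
E
```

```text
[0.64790578 0.24069091 0.04      ]
now [0.6704 0.2332 0.202 ] yaw 67.04 tilt [-4.e-04 -3.e-04 -1.e+00] j6 -56.8 t 14.7 F [-0.3 -0.   0.2] open 1.001 0.0
[4.7, -0.1, 30.0, 0, 0, -0.0421]
[4.7, 0.1, 30.0, 0, 0, -0.0421]
[4.7, 0.3, 30.0, 0, 0, -0.0421]
[4.7, 0.5, 30.0, 0, 0, -0.0421]
[4.7, 0.7, 30.0, 0, 0, -0.0421]
[4.6, 0.9, 30.0, 0, 0, -0.0421]
```

{"fn": "play_rows", "kwargs": {
  "moves": [
    [[4.5,-0.2,30,0,0,-0.042],[4.5,0,30,0,0,-0.042],[4.5,0.2,30,0,0,-0.042],[4.5,0.3,30,0,0,-0.042],[4,0.5,25,0,0,-0.042]]
  ]
}}

```text
time_s: 15.2
position: [0.6491, 0.241, 0.0556]
tcp_rot: [[-0.982, 0.188, -0.001], [0.188, 0.982, -0.0], [0.001, -0.001, -1.0]]
force: [1.0, 0.0, -0.5]
opening: 0.999
grasp_force: 0.0
```

{"fn": "play_rows", "kwargs": {
  "moves": [
    [[4,0.5,15,0,0,-0.042],[0,0,10,0,0,0],[0,0,10,0,0,0],[0,0,0,0,0,0],[0,0,0,0,0,0]]
  ]
}}

```text
time_s: 15.7
position: [0.6464, 0.2435, 0.0227]
tcp_rot: [[-0.989, 0.147, 0.001], [0.147, 0.989, 0.0], [-0.001, 0.0, -1.0]]
force: [-0.1, 0.3, 0.2]
opening: 1.003
grasp_force: 0.0
```

{"fn": "play_rows", "kwargs": {
  "moves": [
    [[0,0,0,0,0,0],[0,0,0,0,0,0],[0,0,0,0,0,0],[0,0,0,0,0,0],[0,0,0,0,0,0]]
  ],
  "fingers": -1
}}

```text
time_s: 16.2
position: [0.6457, 0.2438, 0.0223]
tcp_rot: [[-0.989, 0.146, 0.0], [0.146, 0.989, 0.0], [-0.0, 0.0, -1.0]]
force: [-0.1, 0.1, 0.9]
opening: 0.631
grasp_force: 0.0
```

{"fn": "play_rows", "kwargs": {
  "moves": [
    [[0,0,0,0,0,0],[0,0,0,0,0,0],[0,0,0,0,0,0]]
  ]
}}

```text
time_s: 16.5
position: [0.6456, 0.2438, 0.0222]
tcp_rot: [[-0.989, 0.146, 0.0], [0.146, 0.989, 0.0], [0.0, 0.0, -1.0]]
force: [-0.5, 1.3, 0.5]
opening: 0.479
grasp_force: 30.0
```

{"fn": "play_rows", "kwargs": {
  "moves": [
    [[0,0,-10,0,0,0],[0,0,-25,0,0,0],[0,0,-40,0,0,0],[0,0,-40,0,0,0],[0,0,-40,0,0,0]]
  ]
}}

```text
time_s: 17.0
position: [0.6448, 0.2434, 0.1783]
tcp_rot: [[-0.989, 0.146, -0.002], [0.146, 0.989, -0.001], [0.002, -0.001, -1.0]]
force: [0.8, 0.4, -3.8]
opening: 0.478
grasp_force: 30.0
```

{"fn": "play_rows", "kwargs": {
  "moves": [
    [[0,0,-25,0,0,0],[0,0,0,0,0,0],[0,0,0,0,0,0]]
  ]
}}

```text
time_s: 17.3
position: [0.6449, 0.2435, 0.2017]
tcp_rot: [[-0.989, 0.146, -0.001], [0.146, 0.989, -0.0], [0.001, -0.0, -1.0]]
force: [-0.5, 0.9, -3.5]
opening: 0.478
grasp_force: 30.0
```

```bash
python3 - <<'E'
from h import *
# hover past the card along the tool -x direction
a=np.radians(102.7);u=np.array([np.sin(a),-np.cos(a)])
rows([*(np.array([.4758,.1182])+.06*u),.2],102.7)
E
```

```text
now [0.6449 0.2435 0.2017] yaw 81.59 tilt [-1.e-03 -3.e-04 -1.e+00] j6 -70.2 t 17.3 F [-0.5  0.9 -3.5] open 0.478 30.0
[23.2, -31.8, 0.4, 0, 0, -0.0921]
[26.1, -29.5, 0.4, 0, 0, -0.0921]
[28.7, -27.0, 0.4, 0, 0, -0.0921]
[31.0, -24.2, 0.4, 0, 0, -0.0921]
```

{"fn": "play_rows", "kwargs": {
  "moves": [
    [[23,-32,0.4,0,0,-0.092],[26,-29.5,0.4,0,0,-0.092],[28.5,-27,0.4,0,0,-0.092],[31,-24,0.4,0,0,-0.092],[0,0,0,0,0,0]]
  ]
}}

```text
time_s: 17.8
position: [0.5277, 0.1288, 0.197]
tcp_rot: [[-0.976, -0.218, -0.015], [-0.218, 0.976, -0.002], [0.015, 0.001, -1.0]]
force: [-0.4, -0.2, -4.0]
opening: 0.479
grasp_force: 30.0
```

{"fn": "play_rows", "kwargs": {
  "moves": [
    [[0,0,0,0,0,0],[0,0,0,0,0,0],[0,0,0,0,0,0]]
  ]
}}

```text
time_s: 18.1
position: [0.5363, 0.1321, 0.1999]
tcp_rot: [[-0.976, -0.22, -0.0], [-0.22, 0.976, 0.0], [0.0, 0.0, -1.0]]
force: [0.6, -0.4, -3.4]
opening: 0.482
grasp_force: 30.0
```

```bash
python3 - <<'E'
from h import *
c=look(["card_transformer_mark"],"w6"); print(cards(c)); s=bot.read_state()
T=s["tcp_rot"];z=s["position"][2]
for r in bot.pinpoint(c,"transformer_center")[:2]: print(r["centre"],r["confidence"],(T.T@(ray(c,r["centre"],z-.002)-s["position"])).round(4))
rows([.4758,.1182,.2],102.7)
E
```

```text
card_transformer_mark [([319, 114], 0.85, [0.476, 0.1187])]
[(0.4755, 0.1186, 105.0, 77.2, np.float32(12.8))]
now [0.5359 0.1321 0.2002] yaw 102.72 tilt [-0.e+00  1.e-04 -1.e+00] j6 -100.5 t 18.25 F [-0.   0.3 -3.1] open 0.477 30.0
[30.9, -0.2, 0.1, 0, 0, 0.0001]
[30.9, -0.2, 0.1, 0, 0, 0.0001]
```

View pics/w6.png

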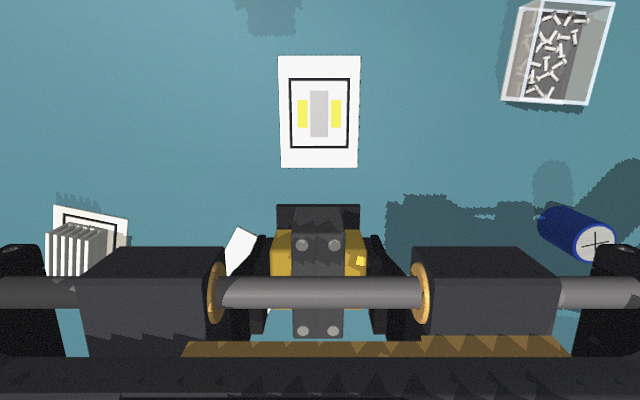

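The card is square at (319,113). The held transformer shows its foot's near edge at row 205 and its core top from row 236 to 338.

```bash
python3 - <<'E'
from h import *
c=bot.capture("wrist");s=bot.read_state();T=s["tcp_rot"];p=s["position"]
for px,dz in (([318,205],-.022),([318,236],.018),([318,338],.018)): print((T.T@(ray(c,px,p[2]+dz)-p)).round(4))
E
```

```text
[ 0.0239 -0.0006  0.022 ]
[ 0.0232 -0.0006 -0.018 ]
[-0.0246 -0.0006 -0.018 ]
```

{"fn": "play_rows", "kwargs": {
  "moves": [
    [[15,0,30,0,0,0],[16,-0.2,30,0,0,0],[16,-0.2,30,0,0,0],[15.5,0,30,0,0,0],[0,0,20,0,0,0]]
  ]
}}

```text
time_s: 18.8
position: [0.471, 0.1175, 0.0589]
tcp_rot: [[-0.976, -0.22, -0.006], [-0.22, 0.976, -0.0], [0.006, 0.001, -1.0]]
force: [-0.9, -0.2, -3.2]
opening: 0.479
grasp_force: 30.0
```

{"fn": "play_rows", "kwargs": {
  "moves": [
    [[0,0,15,0,0,0],[0,0,10,0,0,0],[0,0,0,0,0,0],[0,0,0,0,0,0],[0,0,0,0,0,0]]
  ]
}}

```text
time_s: 19.3
position: [0.4754, 0.1175, 0.0363]
tcp_rot: [[-0.976, -0.22, 0.002], [-0.22, 0.976, 0.0], [-0.002, -0.0, -1.0]]
force: [-0.0, 0.5, -3.6]
opening: 0.482
grasp_force: 30.0
```

```bash
python3 - <<'E'
from h import *
rows([.4747,.1182,.0257],102.75)
E
```

```text
now [0.4754 0.1175 0.0363] yaw 102.69 tilt [ 0.0019  0.     -1.    ] j6 -101.9 t 19.3 F [-0.   0.5 -3.6] open 0.482 30.0
[0.6, 0.8, 10.6, 0, 0, -0.0011]
```

{"fn": "play_rows", "kwargs": {
  "moves": [
    [[0.5,0.5,4,0,0,0],[0,0.3,3,0,0,0],[0,0,2,0,0,0],[0,0,1,0,0,0],[0,0,0,0,0,0]]
  ]
}}

```text
time_s: 19.8
position: [0.4739, 0.1181, 0.0254]
tcp_rot: [[-0.976, -0.219, -0.0], [-0.219, 0.976, 0.0], [0.0, 0.0, -1.0]]
force: [0.9, 0.4, -3.6]
opening: 0.483
grasp_force: 30.0
```

{"fn": "play_rows", "kwargs": {
  "moves": [
    [[0,0,0.5,0,0,0],[0,0,0,0,0,0],[0,0,0,0,0,0]]
  ]
}}

```text
time_s: 20.1
position: [0.474, 0.1181, 0.0251]
tcp_rot: [[-0.976, -0.219, 0.0], [-0.219, 0.976, -0.0], [-0.0, -0.0, -1.0]]
force: [0.4, 0.1, -2.6]
opening: 0.481
grasp_force: 30.0
```

{"fn": "play_rows", "kwargs": {
  "moves": [
    [[0,0,0.5,0,0,0],[0,0,0,0,0,0],[0,0,0,0,0,0]]
  ]
}}

```text
time_s: 20.4
position: [0.474, 0.1181, 0.0251]
tcp_rot: [[-0.976, -0.219, 0.0], [-0.219, 0.976, -0.0], [-0.0, -0.0, -1.0]]
force: [-1.0, -0.2, 6.0]
opening: 0.482
grasp_force: 30.0
```

{"fn": "play_rows", "kwargs": {
  "moves": [
    [[0,0,-0.3,0,0,0],[0,0,0,0,0,0],[0,0,0,0,0,0],[0,0,0,0,0,0],[0,0,-2,0,0,0]]
  ],
  "fingers": 1
}}

```text
time_s: 20.9
position: [0.4738, 0.1181, 0.0266]
tcp_rot: [[-0.976, -0.219, -0.001], [-0.219, 0.976, -0.0], [0.001, 0.0, -1.0]]
force: [-0.4, -0.4, -0.2]
opening: 0.854
grasp_force: 0.0
```

{"fn": "play_rows", "kwargs": {
  "moves": [
    [[0,0,-10,0,0,0],[0,0,-30,0,0,0],[0,0,-40,0,0,0],[0,0,-40,0,0,0],[0,0,-40,0,0,0]]
  ]
}}

```text
time_s: 21.4
position: [0.4734, 0.1181, 0.189]
tcp_rot: [[-0.976, -0.219, 0.0], [-0.219, 0.976, -0.0], [-0.0, -0.0, -1.0]]
force: [0.8, -0.3, -0.1]
opening: 1.002
grasp_force: 0.0
```

{"fn": "play_rows", "kwargs": {
  "moves": [
    [[0,0,-15,0,0,0],[0,0,0,0,0,0],[0,0,0,0,0,0],[0,0,0,0,0,0]]
  ]
}}

```text
time_s: 21.8
position: [0.4728, 0.1181, 0.2007]
tcp_rot: [[-0.976, -0.219, -0.003], [-0.219, 0.976, -0.0], [0.003, 0.001, -1.0]]
force: [0.1, -0.2, 0.6]
opening: 1.002
grasp_force: 0.0
```

```bash
python3 - <<'E'
from h import *
c=look(["transformer_center","cap_big_center"],"w7"); sil(c,"transformer_center",.043)
rows([.545,.375,.2],75)
E
```

```text
transformer_center [([317, 179], 0.84, [0.4711, 0.1166])]
cap_big_center []
transformer_center 0.81 [(0.4715, 0.1163, 55.5, 41.9, np.float32(12.7))]
now [0.4733 0.1181 0.2007] yaw 102.67 tilt [-0.0026 -0.     -1.    ] j6 -101.8 t 22.0 F [ 0.2 -1.  -0.2] open 0.997 0.0
[-18.0, 33.6, 0.1, 0, 0, 0.069]
[-15.7, 34.7, 0.1, 0, 0, 0.069]
[-13.3, 35.7, 0.1, 0, 0, 0.069]
[-10.8, 36.6, 0.1, 0, 0, 0.069]
[-8.2, 37.2, 0.1, 0, 0, 0.069]
[-5.6, 37.7, 0.1, 0, 0, 0.069]
[-3.0, 38.0, 0.1, 0, 0, 0.069]
```

View pics/w7.png

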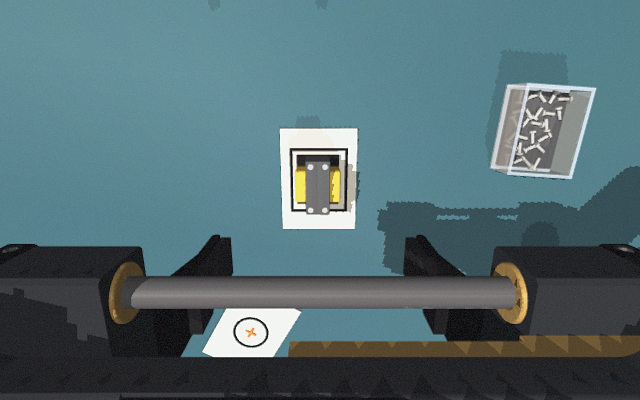

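The transformer is inside its outline, centred and aligned. I'll go to the big capacitor next.

{"fn": "play_rows", "kwargs": {
  "moves": [
    [[-18,33.5,0,0,0,0.069],[-15.5,34.5,0,0,0,0.069],[-13.5,35.5,0,0,0,0.069],[-11,36.5,0,0,0,0.069],[-8,37,0,0,0,0.069]]
  ]
}}

```text
time_s: 22.5
position: [0.5253, 0.3022, 0.2009]
tcp_rot: [[-0.992, 0.126, -0.001], [0.126, 0.992, -0.001], [0.001, -0.001, -1.0]]
force: [0.3, -0.2, -0.4]
opening: 1.0
grasp_force: 0.0
```

{"fn": "play_rows", "kwargs": {
  "moves": [
    [[-5.5,37.5,0,0,0,0.069],[-3,38,0,0,0,0.069],[0,0,0,0,0,0],[0,0,0,0,0,0],[0,0,0,0,0,0]]
  ]
}}

```text
time_s: 23.0
position: [0.5448, 0.373, 0.2009]
tcp_rot: [[-0.966, 0.259, -0.002], [0.259, 0.966, -0.002], [0.002, -0.002, -1.0]]
force: [-0.2, 0.3, 0.2]
opening: 1.003
grasp_force: 0.0
```

```bash
cat >> h.py <<'E'
def captop(c,k,z):
    """centre of the light top disc of a capacitor, on plane z"""
    r=bot.silhouettes(c,k)
    if not r: return print("none")
    m=rectify(c,z)((r[0]["pixels"]*255).astype(np.uint8));hs=cv2.cvtColor(rectify(c,z)(c["image"]),cv2.COLOR_BGR2HSV)
    q=cv2.inRange(hs,(0,0,120),(180,70,255))&cv2.dilate(m,np.ones((5,5)));q=cv2.morphologyEx(q,cv2.MORPH_CLOSE,np.ones((9,9)))
    k=max(cv2.findContours(q,cv2.RETR_EXTERNAL,cv2.CHAIN_APPROX_NONE)[0],key=cv2.contourArea)
    (u,v),rad=cv2.minEnclosingCircle(k);print("top disc",(.2+.0005*v).__round__(4),(-.6+.0005*u).__round__(4),"diam mm",round(rad,1))
E
python3 - <<'E'
from h import *
c=look(["cap_big_center","screwbox_center"],"w8"); sil(c,"cap_big_center",.055);captop(c,"cap_big_center",.055)
rows([.532,.388,.03],75,n=5)
E
```

```text
cap_big_center [([327, 162], 0.8, [0.528, 0.3849])]
screwbox_center [([197, 21], 0.86, [0.382, 0.3075])]
cap_big_center 0.64 [(0.5269, 0.3856, 45.1, 39.5, np.float32(14.0))]
top disc 0.53 0.3863 diam mm 34.5
now [0.5456 0.3731 0.202 ] yaw 74.93 tilt [-2.e-04 -2.e-04 -1.e+00] j6 -50.2 t 23.25 F [-0.2 -0.5  0.3] open 1.0 0.0
[3.4, 2.2, 34.4, 0, 0, -0.0002]
[3.4, 2.2, 34.4, 0, 0, -0.0002]
[3.4, 2.2, 34.4, 0, 0, -0.0002]
[3.4, 2.2, 34.4, 0, 0, -0.0002]
[3.4, 2.2, 34.4, 0, 0, -0.0002]
```

View pics/w8.png

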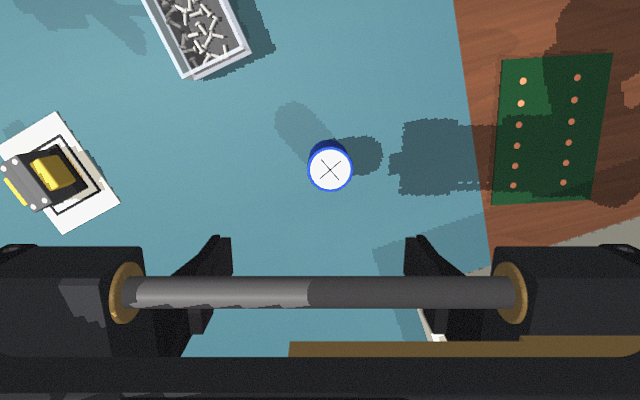

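The cap's top cross is at (330,169), which puts its centre at about (0.530, 0.386). Descending to grip it.

{"fn": "play_rows", "kwargs": {
  "moves": [
    [[4,2,30,0,0,0],[4.5,2,35,0,0,0],[5,2.2,35,0,0,0],[5,2.2,30,0,0,0],[0,0,20,0,0,0]]
  ]
}}

```text
time_s: 23.75
position: [0.5282, 0.3863, 0.0496]
tcp_rot: [[-0.966, 0.259, -0.003], [0.259, 0.966, -0.002], [0.003, -0.002, -1.0]]
force: [-0.4, -0.7, -1.2]
opening: 0.997
grasp_force: 0.0
```

{"fn": "play_rows", "kwargs": {
  "moves": [
    [[0,0,14,0,0,0],[0,0,10,0,0,0],[0,0,0,0,0,0],[0,0,0,0,0,0]]
  ]
}}

```text
time_s: 24.15
position: [0.5307, 0.3871, 0.0287]
tcp_rot: [[-0.966, 0.259, 0.001], [0.259, 0.966, 0.001], [-0.001, 0.001, -1.0]]
force: [0.4, 0.9, 0.4]
opening: 1.007
grasp_force: 0.0
```

{"fn": "play_rows", "kwargs": {
  "moves": [
    [[0,0,0,0,0,0],[0,0,0,0,0,0],[0,0,0,0,0,0],[0,0,0,0,0,0],[0,0,0,0,0,0]]
  ],
  "fingers": -1
}}

```text
time_s: 24.65
position: [0.5299, 0.3871, 0.0281]
tcp_rot: [[-0.966, 0.259, 0.0], [0.259, 0.966, 0.0], [-0.0, 0.0, -1.0]]
force: [-0.4, -1.1, 0.3]
opening: 0.624
grasp_force: 0.0
```

{"fn": "play_rows", "kwargs": {
  "moves": [
    [[0,0,0,0,0,0],[0,0,0,0,0,0],[0,0,0,0,0,0]]
  ]
}}

```text
time_s: 24.95
position: [0.5298, 0.387, 0.0278]
tcp_rot: [[-0.966, 0.259, -0.0], [0.259, 0.966, -0.0], [0.0, -0.0, -1.0]]
force: [0.6, -0.2, 0.2]
opening: 0.452
grasp_force: 30.0
```

{"fn": "play_rows", "kwargs": {
  "moves": [
    [[0,0,-10,0,0,0],[0,0,-25,0,0,0],[0,0,-40,0,0,0],[0,0,-40,0,0,0],[0,0,-40,0,0,0]]
  ]
}}

```text
time_s: 25.45
position: [0.5295, 0.3868, 0.1847]
tcp_rot: [[-0.966, 0.259, -0.0], [0.259, 0.966, -0.0], [0.0, -0.0, -1.0]]
force: [0.1, -0.5, -1.3]
opening: 0.452
grasp_force: 30.0
```

{"fn": "play_rows", "kwargs": {
  "moves": [
    [[0,0,-20,0,0,0],[0,0,0,0,0,0]]
  ]
}}

```text
time_s: 25.65
position: [0.532, 0.3881, 0.2076]
tcp_rot: [[-0.966, 0.259, 0.008], [0.259, 0.966, 0.004], [-0.007, 0.006, -1.0]]
force: [-0.1, 0.3, -0.5]
opening: 0.451
grasp_force: 30.0
```

```bash
python3 - <<'E'
from h import *
rows([.587,-.447,.2],50,n=20)
E
```

```text
now [0.532  0.3881 0.2076] yaw 75.01 tilt [ 0.0081  0.004  -1.    ] j6 -48.6 t 25.65 F [-0.1  0.3 -0.5] open 0.451 30.0
[-13.5, -39.6, 0.4, 0, 0, 0.0218]
[-14.3, -39.3, 0.4, 0, 0, 0.0218]
[-15.2, -39.0, 0.4, 0, 0, 0.0218]
[-16.0, -38.7, 0.4, 0, 0, 0.0218]
[-16.9, -38.3, 0.4, 0, 0, 0.0218]
[-17.7, -37.9, 0.4, 0, 0, 0.0218]
[-18.5, -37.5, 0.4, 0, 0, 0.0218]
[-19.3, -37.1, 0.4, 0, 0, 0.0218]
[-20.1, -36.7, 0.4, 0, 0, 0.0218]
[-20.9, -36.2, 0.4, 0, 0, 0.0218]
[-21.7, -35.8, 0.4, 0, 0, 0.0218]
[-22.5, -35.3, 0.4, 0, 0, 0.0218]
[-23.3, -34.8, 0.4, 0, 0, 0.0218]
[-24.0, -34.3, 0.4, 0, 0, 0.0218]
[-24.8, -33.7, 0.4, 0, 0, 0.0218]
[-25.5, -33.2, 0.4, 0, 0, 0.0218]
[-26.2, -32.6, 0.4, 0, 0, 0.0218]
[-26.9, -32.0, 0.4, 0, 0, 0.0218]
[-27.6, -31.5, 0.4, 0, 0, 0.0218]
[-28.3, -30.8, 0.4, 0, 0, 0.0218]
```

{"fn": "play_rows", "kwargs": {
  "moves": [
    [[-13.5,-39.5,0,0,0,0.022],[-14.5,-39.5,0,0,0,0.022],[-15,-39,0,0,0,0.022],[-16,-38.5,0,0,0,0.022],[-17,-38.5,0,0,0,0.022]]
  ]
}}

```text
time_s: 26.15
position: [0.5422, 0.1764, 0.2012]
tcp_rot: [[-0.931, 0.364, -0.003], [0.364, 0.931, -0.0], [0.003, -0.002, -1.0]]
force: [0.9, -0.2, -0.6]
opening: 0.452
grasp_force: 30.0
```

{"fn": "play_rows", "kwargs": {
  "moves": [
    [[-17.5,-38,0,0,0,0.022],[-18.5,-37.5,0,0,0,0.022],[-19.5,-37,0,0,0,0.022],[-20,-36.5,0,0,0,0.022],[-21,-36,0,0,0,0.022]]
  ]
}}

```text
time_s: 26.65
position: [0.5558, -0.0316, 0.2013]
tcp_rot: [[-0.886, 0.464, -0.003], [0.464, 0.886, 0.001], [0.003, -0.001, -1.0]]
force: [1.5, 0.3, -1.2]
opening: 0.453
grasp_force: 30.0
```

{"fn": "play_rows", "kwargs": {
  "moves": [
    [[-21.5,-36,0,0,0,0.022],[-22.5,-35.5,0,0,0,0.022],[-23.5,-35,0,0,0,0.022],[-24,-34.5,0,0,0,0.022],[-25,-33.5,0,0,0,0.022]]
  ]
}}

```text
time_s: 27.15
position: [0.5691, -0.2409, 0.201]
tcp_rot: [[-0.829, 0.559, -0.003], [0.559, 0.829, 0.002], [0.004, 0.0, -1.0]]
force: [1.0, -0.1, -0.8]
opening: 0.451
grasp_force: 30.0
```

{"fn": "play_rows", "kwargs": {
  "moves": [
    [[-25.5,-33,0,0,0,0.022],[-26,-32.5,0,0,0,0.022],[-27,-32,0,0,0,0.022],[-27.5,-31.5,0,0,0,0.022],[-28,-31,0,0,0,0.022]]
  ]
}}

```text
time_s: 27.65
position: [0.5822, -0.449, 0.2004]
tcp_rot: [[-0.763, 0.646, -0.003], [0.646, 0.763, 0.003], [0.004, 0.001, -1.0]]
force: [-0.5, -0.2, -0.9]
opening: 0.451
grasp_force: 30.0
```

{"fn": "play_rows", "kwargs": {
  "moves": [
    [[0,0,0,0,0,0],[0,0,0,0,0,0],[0,0,0,0,0,0],[0,0,0,0,0,0]]
  ]
}}

```text
time_s: 28.05
position: [0.5832, -0.4462, 0.2022]
tcp_rot: [[-0.765, 0.644, -0.001], [0.644, 0.765, 0.002], [0.002, 0.0, -1.0]]
force: [-0.3, -0.1, -1.6]
opening: 0.452
grasp_force: 30.0
```

```bash
cat >> h.py <<'E'
def heldcap(c,z,k):
    """held cap: top centre in tool frame, z = its top height"""
    s=bot.read_state();T=s["tcp_rot"]
    for r in bot.pinpoint(c,k)[:1]: print("held",np.round(r["centre"]),round(r["confidence"],2),(T.T@(ray(c,r["centre"],z)-s["position"])).round(4))
E
python3 - <<'E'
from h import *
c=look(["card_big_mark","cap_small_center"],"w9"); print(cards(c))
z=bot.read_state()["position"][2];heldcap(c,z,"cap_big_center")
rows([.5406,-.4086,.1],50)
E
```

```text
card_big_mark [([322, 119], 0.89, [0.5426, -0.4069])]
cap_small_center [([503, 68], 0.71, [0.6107, -0.2564])]
[(0.5432, -0.4086, 104.9, 77.0, np.float32(2.5))]
held [317. 268.] 0.56 [ 0.0001 -0.0006 -0.    ]
now [ 0.5835 -0.4472  0.2032] yaw 49.86 tilt [ 1.e-04 -0.e+00 -1.e+00] j6 -96.0 t 28.25 F [ 0.1 -0.2 -0.8] open 0.451 30.0
[19.2, 0.6, 34.4, 0, 0, -0.0008]
[19.2, 0.6, 34.4, 0, 0, -0.0008]
[19.2, 0.6, 34.4, 0, 0, -0.0008]
```

View pics/w9.png

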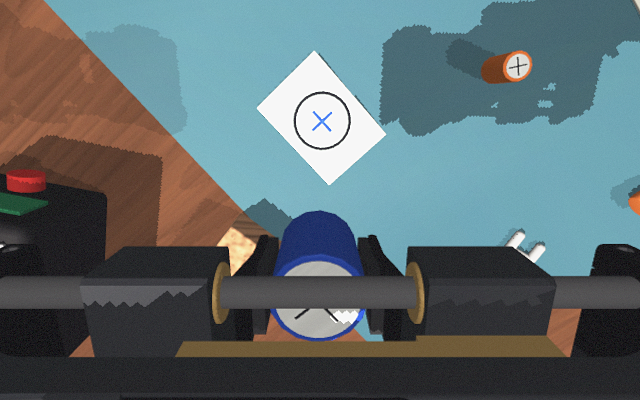

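The card's cross is at (321,121). The held cap's top rim spans rows 254–341 and columns 273–364, with its bottom edge at row 211.

```bash
python3 - <<'E'
from h import *
c=bot.capture("wrist");s=bot.read_state();T=s["tcp_rot"];p=s["position"]
for px,dz in (([318,254],.027),([318,341],.027),([318,211],-.028)): print((T.T@(ray(c,px,p[2]+dz)-p)).round(4))
print(ray(c,[321.5,121],.003))
rows([.543,-.408,.04],n=5)
E
```

```text
[ 0.0191 -0.0002 -0.027 ]
[-0.0197 -0.0002 -0.027 ]
[ 0.0182 -0.0003  0.028 ]
[ 0.54396383 -0.41004029  0.003     ]
now [ 0.5835 -0.4474  0.2032] yaw 49.85 tilt [ 2.e-04 -2.e-04 -1.e+00] j6 -96.0 t 28.3 F [ 0.1  0.8 -1.1] open 0.449 30.0
[11.3, 0.8, 32.6, 0, 0, -0.0]
[11.3, 0.8, 32.6, 0, 0, -0.0]
[11.3, 0.8, 32.6, 0, 0, -0.0]
[11.3, 0.8, 32.6, 0, 0, -0.0]
[11.3, 0.8, 32.6, 0, 0, -0.0]
```

{"fn": "play_rows", "kwargs": {
  "moves": [
    [[14,1,30,0,0,0],[14,1,30,0,0,0],[14,1,30,0,0,0],[14.5,0.5,30,0,0,0],[0,0,20,0,0,0]]
  ]
}}

```text
time_s: 28.8
position: [0.54, -0.406, 0.0607]
tcp_rot: [[-0.764, 0.645, -0.004], [0.645, 0.764, 0.004], [0.006, 0.001, -1.0]]
force: [-0.6, 0.3, -0.8]
opening: 0.45
grasp_force: 30.0
```

{"fn": "play_rows", "kwargs": {
  "moves": [
    [[0,0,12,0,0,0],[0,0,8,0,0,0],[0,0,0,0,0,0],[0,0,0,0,0,0],[0,0,0,0,0,0]]
  ]
}}

```text
time_s: 29.3
position: [0.5431, -0.4099, 0.0442]
tcp_rot: [[-0.764, 0.646, 0.002], [0.646, 0.764, -0.002], [-0.003, -0.0, -1.0]]
force: [0.1, 0.1, -1.4]
opening: 0.453
grasp_force: 30.0
```

```bash
python3 - <<'E'
from h import *
rows([.5429,-.4085,.0313],50)
E
```

```text
now [ 0.5431 -0.4099  0.0442] yaw 49.8 tilt [ 0.0018 -0.002  -1.    ] j6 -96.2 t 29.3 F [ 0.1  0.1 -1.4] open 0.453 30.0
[1.1, 0.9, 12.9, 0, 0, -0.0036]
```

{"fn": "play_rows", "kwargs": {
  "moves": [
    [[0.3,0.9,5,0,0,0],[0,0,4,0,0,0],[0,0,2,0,0,0],[0,0,1,0,0,0],[0,0,0,0,0,0]]
  ]
}}

```text
time_s: 29.8
position: [0.5427, -0.4081, 0.0308]
tcp_rot: [[-0.764, 0.646, 0.0], [0.646, 0.764, -0.0], [-0.0, -0.0, -1.0]]
force: [0.2, 0.5, -1.1]
opening: 0.45
grasp_force: 30.0
```

{"fn": "play_rows", "kwargs": {
  "moves": [
    [[0,0,0.6,0,0,0],[0,0,0,0,0,0],[0,0,0,0,0,0]]
  ]
}}

```text
time_s: 30.1
position: [0.5427, -0.4081, 0.0308]
tcp_rot: [[-0.764, 0.646, 0.0], [0.646, 0.764, -0.0], [-0.0, -0.0, -1.0]]
force: [-0.8, 1.5, 4.7]
opening: 0.453
grasp_force: 30.0
```

{"fn": "play_rows", "kwargs": {
  "moves": [
    [[0,0,0.4,0,0,0],[0,0,0,0,0,0],[0,0,0,0,0,0]]
  ]
}}

```text
time_s: 30.4
position: [0.5427, -0.4081, 0.0308]
tcp_rot: [[-0.764, 0.646, 0.0], [0.646, 0.764, -0.0], [-0.0, -0.0, -1.0]]
force: [-2.0, 1.7, 7.0]
opening: 0.453
grasp_force: 30.0
```

Contact. Release and rise.

{"fn": "play_rows", "kwargs": {
  "moves": [
    [[0,0,-0.5,0,0,0],[0,0,0,0,0,0],[0,0,0,0,0,0],[0,0,0,0,0,0],[0,0,-2,0,0,0]]
  ],
  "fingers": 1
}}

```text
time_s: 30.9
position: [0.5424, -0.4079, 0.0318]
tcp_rot: [[-0.764, 0.646, -0.001], [0.646, 0.764, 0.001], [0.001, 0.0, -1.0]]
force: [0.0, 0.5, -0.0]
opening: 0.823
grasp_force: 0.0
```

{"fn": "play_rows", "kwargs": {
  "moves": [
    [[0,0,-10,0,0,0],[0,0,-30,0,0,0],[0,0,-40,0,0,0],[0,0,-40,0,0,0],[0,0,-40,0,0,0]]
  ]
}}

```text
time_s: 31.4
position: [0.5426, -0.4081, 0.1947]
tcp_rot: [[-0.764, 0.646, 0.0], [0.646, 0.764, -0.001], [-0.001, -0.0, -1.0]]
force: [0.6, -0.8, -0.0]
opening: 1.0
grasp_force: 0.0
```

{"fn": "play_rows", "kwargs": {
  "moves": [
    [[0,0,-10,0,0,0],[0,0,0,0,0,0],[0,0,0,0,0,0],[0,0,0,0,0,0]]
  ]
}}

```text
time_s: 31.8
position: [0.5416, -0.4071, 0.1999]
tcp_rot: [[-0.764, 0.646, -0.003], [0.646, 0.764, 0.003], [0.005, 0.0, -1.0]]
force: [-0.2, -0.0, -0.2]
opening: 1.001
grasp_force: 0.0
```

```bash
python3 - <<'E'
from h import *
c=look(["cap_big_center","card_big_mark","cap_small_center"],"w10"); captop(c,"cap_big_center",.058)
rows([.63,-.26,.2],60)
E
```

```text
cap_big_center [([316, 185], 0.78, [0.5417, -0.4105])]
card_big_mark []
cap_small_center [([489, 132], 0.66, [0.6077, -0.2574])]
top disc 0.5393 -0.4067 diam mm 51.3
now [ 0.5423 -0.4079  0.2011] yaw 49.79 tilt [-0.0015  0.0015 -1.    ] j6 -96.1 t 32.05 F [-0.4 -0.2  0. ] open 1.002 0.0
[5.7, 33.9, 0.2, 0, 0, -0.0357]
[4.5, 34.1, 0.2, 0, 0, -0.0357]
[3.3, 34.2, 0.2, 0, 0, -0.0357]
[2.1, 34.3, 0.2, 0, 0, -0.0357]
[0.8, 34.4, 0.2, 0, 0, -0.0357]
```

View pics/w10.png

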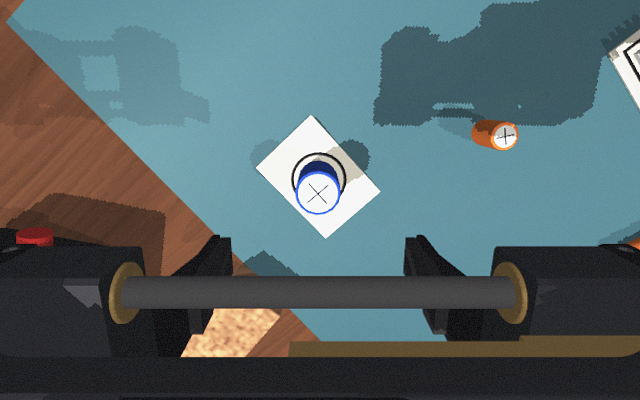

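The big cap stands centred in its circle (circle centre column 319, cap column 318, near gap about 7 px against 6.5 nominal). The small cap is next.

{"fn": "play_rows", "kwargs": {
  "moves": [
    [[5.5,34,0,0,0,-0.036],[4.5,34,0,0,0,-0.036],[3.5,34,0,0,0,-0.036],[2,34.5,0,0,0,-0.036],[1,34.5,0,0,0,-0.036]]
  ]
}}

```text
time_s: 32.55
position: [0.6306, -0.2589, 0.2019]
tcp_rot: [[-0.868, 0.497, -0.0], [0.497, 0.868, 0.0], [0.001, -0.0, -1.0]]
force: [0.2, -0.7, -0.4]
opening: 1.001
grasp_force: 0.0
```

{"fn": "play_rows", "kwargs": {
  "moves": [
    [[0,0,0,0,0,0],[0,0,0,0,0,0],[0,0,0,0,0,0]]
  ]
}}

```text
time_s: 32.85
position: [0.6297, -0.2609, 0.2021]
tcp_rot: [[-0.867, 0.499, -0.001], [0.499, 0.867, -0.0], [0.0, -0.001, -1.0]]
force: [0.6, -0.8, 0.7]
opening: 1.002
grasp_force: 0.0
```

```bash
python3 - <<'E'
from h import *
c=look(["cap_small_center"]); sil(c,"cap_small_center",.042);captop(c,"cap_small_center",.042)
rows([.608,-.2565,.022],n=6)
E
```

```text
cap_small_center [([313, 159], 0.67, [0.6097, -0.2556])]
cap_small_center 0.71 [(0.6091, -0.2539, 28.6, 24.0, np.float32(149.0))]
top disc 0.6106 -0.255 diam mm 27.1
now [ 0.6296 -0.2613  0.2023] yaw 60.0 tilt [-1.e-04 -1.e-04 -1.e+00] j6 -91.9 t 33.05 F [-0.8  0.3  0.3] open 1.0 0.0
[3.5, -1.1, 30.1, 0, 0, -0.0]
[3.5, -1.1, 30.1, 0, 0, -0.0]
[3.5, -1.1, 30.1, 0, 0, -0.0]
[3.5, -1.1, 30.1, 0, 0, -0.0]
[3.5, -1.1, 30.1, 0, 0, -0.0]
[3.5, -1.1, 30.1, 0, 0, -0.0]
```

{"fn": "play_rows", "kwargs": {
  "moves": [
    [[5,-1,30,0,0,0],[5,-1,35,0,0,0],[5,-1,35,0,0,0],[5,-1.4,30,0,0,0],[0,0,25,0,0,0]]
  ]
}}

```text
time_s: 33.55
position: [0.6089, -0.254, 0.0455]
tcp_rot: [[-0.866, 0.5, -0.002], [0.5, 0.866, 0.001], [0.003, 0.0, -1.0]]
force: [-0.2, -0.4, -0.4]
opening: 0.997
grasp_force: 0.0
```

{"fn": "play_rows", "kwargs": {
  "moves": [
    [[0,0,15,0,0,0],[0,0,10,0,0,0],[0,0,0,0,0,0],[0,0,0,0,0,0]]
  ]
}}

```text
time_s: 33.95
position: [0.6114, -0.2545, 0.0232]
tcp_rot: [[-0.867, 0.499, 0.002], [0.499, 0.867, -0.001], [-0.002, -0.0, -1.0]]
force: [-0.4, 0.2, 1.1]
opening: 0.997
grasp_force: 0.0
```

{"fn": "play_rows", "kwargs": {
  "moves": [
    [[0,0,0,0,0,0],[0,0,0,0,0,0],[0,0,0,0,0,0],[0,0,0,0,0,0],[0,0,0,0,0,0]]
  ],
  "fingers": -1
}}

```text
time_s: 34.45
position: [0.6107, -0.2539, 0.0226]
tcp_rot: [[-0.867, 0.498, 0.0], [0.498, 0.867, -0.0], [-0.0, -0.0, -1.0]]
force: [0.6, -0.2, -0.6]
opening: 0.631
grasp_force: 0.0
```

{"fn": "play_rows", "kwargs": {
  "moves": [
    [[0,0,0,0,0,0],[0,0,0,0,0,0],[0,0,0,0,0,0],[0,0,0,0,0,0],[0,0,0,0,0,0]]
  ]
}}

```text
time_s: 34.95
position: [0.6106, -0.2539, 0.0223]
tcp_rot: [[-0.867, 0.498, -0.0], [0.498, 0.867, 0.0], [0.0, -0.0, -1.0]]
force: [0.6, -0.3, -0.5]
opening: 0.275
grasp_force: 30.0
```

{"fn": "play_rows", "kwargs": {
  "moves": [
    [[0,0,-10,0,0,0],[0,0,-25,0,0,0],[0,0,-40,0,0,0],[0,0,-40,0,0,0],[0,0,-40,0,0,0]]
  ]
}}

```text
time_s: 35.45
position: [0.6104, -0.2538, 0.1794]
tcp_rot: [[-0.867, 0.499, 0.0], [0.499, 0.867, -0.0], [-0.0, 0.0, -1.0]]
force: [-0.2, -1.3, -0.5]
opening: 0.278
grasp_force: 30.0
```

{"fn": "play_rows", "kwargs": {
  "moves": [
    [[0,0,-25,0,0,0],[0,0,0,0,0,0],[0,0,0,0,0,0]]
  ]
}}

```text
time_s: 35.75
position: [0.6105, -0.2538, 0.2031]
tcp_rot: [[-0.867, 0.498, 0.001], [0.498, 0.867, -0.001], [-0.001, -0.0, -1.0]]
force: [-0.7, -0.2, -1.7]
opening: 0.284
grasp_force: 30.0
```

```bash
python3 - <<'E'
from h import *
rows([.725,.0655,.2],75,n=9)
E
```

```text
now [ 0.6105 -0.2538  0.2031] yaw 60.1 tilt [ 9.e-04 -6.e-04 -1.e+00] j6 -92.3 t 35.75 F [-0.7 -0.2 -1.7] open 0.284 30.0
[6.7, 37.1, 0.3, 0, 0, -0.0289]
[5.6, 37.3, 0.3, 0, 0, -0.0289]
[4.5, 37.4, 0.3, 0, 0, -0.0289]
[3.4, 37.5, 0.3, 0, 0, -0.0289]
[2.3, 37.6, 0.3, 0, 0, -0.0289]
[1.2, 37.7, 0.3, 0, 0, -0.0289]
[0.2, 37.7, 0.3, 0, 0, -0.0289]
[-0.9, 37.7, 0.3, 0, 0, -0.0289]
[-2.0, 37.6, 0.3, 0, 0, -0.0289]
```

{"fn": "play_rows", "kwargs": {
  "moves": [
    [[6.5,37,0.3,0,0,-0.029],[5.5,37.5,0.3,0,0,-0.029],[4.5,37.5,0.3,0,0,-0.029],[3.5,37.5,0.3,0,0,-0.029],[2.5,37.5,0.3,0,0,-0.029]]
  ]
}}

```text
time_s: 36.25
position: [0.673, -0.0747, 0.1981]
tcp_rot: [[-0.93, 0.367, -0.005], [0.367, 0.93, 0.001], [0.005, -0.001, -1.0]]
force: [0.5, -0.3, -0.5]
opening: 0.276
grasp_force: 30.0
```

{"fn": "play_rows", "kwargs": {
  "moves": [
    [[1,37.5,0.3,0,0,-0.029],[0,37.5,0.3,0,0,-0.029],[-1,37.5,0.3,0,0,-0.029],[-2,37.5,0.3,0,0,-0.029],[0,0,0,0,0,0]]
  ]
}}

```text
time_s: 36.75
position: [0.7247, 0.0703, 0.1966]
tcp_rot: [[-0.968, 0.252, -0.004], [0.252, 0.968, 0.003], [0.004, 0.002, -1.0]]
force: [-0.4, 0.3, -0.5]
opening: 0.277
grasp_force: 30.0
```

{"fn": "play_rows", "kwargs": {
  "moves": [
    [[0,0,0,0,0,0],[0,0,0,0,0,0],[0,0,0,0,0,0]]
  ]
}}

```text
time_s: 37.05
position: [0.7246, 0.0632, 0.1989]
tcp_rot: [[-0.966, 0.26, -0.002], [0.26, 0.966, -0.0], [0.002, -0.001, -1.0]]
force: [-0.1, 0.4, -1.5]
opening: 0.281
grasp_force: 30.0
```

```bash
python3 - <<'E'
from h import *
c=look(["card_small_mark"],"w11"); print(cards(c))
heldcap(c,bot.read_state()["position"][2]-.001,"cap_small_center")
rows([.6672,.0812,.04],75,n=5)
E
```

```text
card_small_mark [([324, 116], 0.86, [0.6679, 0.0832])]
[(0.6763, -0.093, 104.5, 80.0, np.float32(0.0)), (0.6678, 0.0816, 104.7, 76.5, np.float32(163.3))]
held [323. 118.] 0.38 [0.0682 0.0012 0.001 ]
now [0.725  0.0634 0.1997] yaw 74.96 tilt [-2.e-04 -1.e-04 -1.e+00] j6 -78.7 t 37.2 F [-0.3 -0.3 -0.1] open 0.281 30.0
[12.1, 0.4, 31.9, 0, 0, -0.0001]
[12.1, 0.4, 31.9, 0, 0, -0.0001]
[12.1, 0.4, 31.9, 0, 0, -0.0001]
[12.1, 0.4, 31.9, 0, 0, -0.0001]
[12.1, 0.4, 31.9, 0, 0, -0.0001]
```

View pics/w11.png

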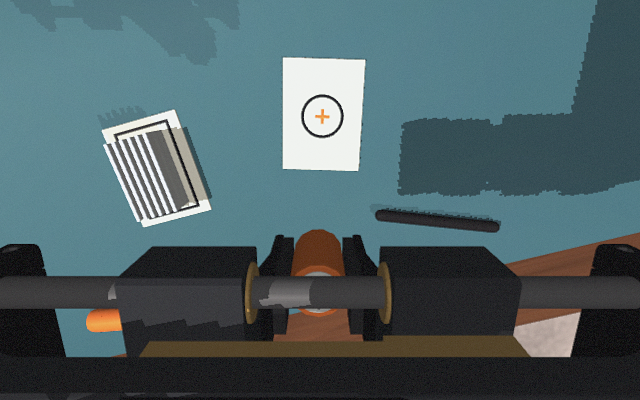

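The card's cross is at (322,116). The held small cap's bottom near edge is at row 229 and its top far edge at row 317.

```bash
python3 - <<'E'
from h import *
c=bot.capture("wrist");s=bot.read_state();T=s["tcp_rot"];p=s["position"]
for px,dz in (([318,229],-.0223),([318,317],.0197)): print((T.T@(ray(c,px,p[2]+dz)-p)).round(4))
q=ray(c,[322,116],.003);print(q,(T.T@(q-p))*1000)
E
```

```text
[ 0.0105 -0.0008  0.0223]
[-0.0132 -0.0008 -0.0197]
[0.66831603 0.08188948 0.003     ] [ 59.54975128   2.92816398 196.78053522]
```

{"fn": "play_rows", "kwargs": {
  "moves": [
    [[15,0.5,30,0,0,0],[15,0.7,30,0,0,0],[15.5,0.7,30,0,0,0],[15.5,0.7,30,0,0,0],[0,0,20,0,0,0]]
  ]
}}

```text
time_s: 37.75
position: [0.6631, 0.0834, 0.0575]
tcp_rot: [[-0.966, 0.258, -0.006], [0.258, 0.966, 0.0], [0.006, -0.001, -1.0]]
force: [-0.4, 0.1, -0.5]
opening: 0.28
grasp_force: 30.0
```

{"fn": "play_rows", "kwargs": {
  "moves": [
    [[0,0,12,0,0,0],[0,0,10,0,0,0],[0,0,0,0,0,0],[0,0,0,0,0,0],[0,0,0,0,0,0]]
  ]
}}

```text
time_s: 38.25
position: [0.6681, 0.0828, 0.0389]
tcp_rot: [[-0.966, 0.258, 0.003], [0.258, 0.966, -0.0], [-0.003, 0.001, -1.0]]
force: [0.4, -0.1, -0.9]
opening: 0.277
grasp_force: 30.0
```

```bash
python3 - <<'E'
from h import *
rows([.6668,.0818,.0257],75)
E
```

```text
now [0.6681 0.0828 0.0389] yaw 75.05 tilt [ 2.6e-03 -1.0e-04 -1.0e+00] j6 -77.5 t 38.25 F [ 0.4 -0.1 -0.9] open 0.277 30.0
[1.0, -1.3, 13.2, 0, 0, 0.0009]
```

{"fn": "play_rows", "kwargs": {
  "moves": [
    [[0,-1,5,0,0,0],[0,0,4,0,0,0],[0,0,2,0,0,0],[0,0,1,0,0,0],[0,0,0,0,0,0]]
  ]
}}

```text
time_s: 38.75
position: [0.6666, 0.082, 0.0255]
tcp_rot: [[-0.966, 0.258, -0.0], [0.258, 0.966, 0.0], [0.0, -0.0, -1.0]]
force: [0.7, 0.7, 0.0]
opening: 0.278
grasp_force: 30.0
```

{"fn": "play_rows", "kwargs": {
  "moves": [
    [[0,0,0.6,0,0,0],[0,0,0,0,0,0],[0,0,0,0,0,0]]
  ]
}}

```text
time_s: 39.05
position: [0.6668, 0.082, 0.0253]
tcp_rot: [[-0.966, 0.258, 0.0], [0.258, 0.966, 0.0], [-0.0, 0.0, -1.0]]
force: [0.1, -0.2, 2.6]
opening: 0.28
grasp_force: 30.0
```

{"fn": "play_rows", "kwargs": {
  "moves": [
    [[0,0,0.4,0,0,0],[0,0,0,0,0,0],[0,0,0,0,0,0]]
  ]
}}

```text
time_s: 39.35
position: [0.6668, 0.082, 0.0253]
tcp_rot: [[-0.966, 0.258, 0.0], [0.258, 0.966, -0.0], [-0.0, 0.0, -1.0]]
force: [-1.5, -0.1, 5.7]
opening: 0.277
grasp_force: 30.0
```

{"fn": "play_rows", "kwargs": {
  "moves": [
    [[0,0,-0.4,0,0,0],[0,0,0,0,0,0],[0,0,0,0,0,0],[0,0,0,0,0,0],[0,0,0,0,0,0]]
  ],
  "fingers": 1
}}

```text
time_s: 39.85
position: [0.6666, 0.0819, 0.0248]
tcp_rot: [[-0.966, 0.258, -0.0], [0.258, 0.966, 0.0], [0.0, -0.0, -1.0]]
force: [0.5, -0.7, -0.3]
opening: 0.644
grasp_force: 0.0
```

{"fn": "play_rows", "kwargs": {
  "moves": [
    [[0,0,-10,0,0,0],[0,0,-30,0,0,0],[0,0,-40,0,0,0],[0,0,-40,0,0,0],[0,0,-40,0,0,0]]
  ]
}}

```text
time_s: 40.35
position: [0.6665, 0.082, 0.1873]
tcp_rot: [[-0.966, 0.258, 0.0], [0.258, 0.966, -0.0], [-0.0, 0.0, -1.0]]
force: [1.2, 0.0, 0.0]
opening: 0.987
grasp_force: 0.0
```

{"fn": "play_rows", "kwargs": {
  "moves": [
    [[0,0,-20,0,0,0],[0,0,0,0,0,0],[0,0,0,0,0,0],[0,0,0,0,0,0],[0,0,0,0,0,0]]
  ]
}}

```text
time_s: 40.85
position: [0.6655, 0.082, 0.203]
tcp_rot: [[-0.966, 0.258, -0.004], [0.258, 0.966, 0.0], [0.004, -0.001, -1.0]]
force: [-0.0, -0.2, -0.9]
opening: 1.0
grasp_force: 0.0
```

```bash
python3 - <<'E'
from h import *
c=look(["cap_small_center"],"w12"); captop(c,"cap_small_center",.045)
t=bot.capture("top")
for k in ("reel_center","screwbox_center"): print(k,[ray(t,a["centre"],N[k]).round(4) for a in bot.pinpoint(t,k)[:1]])
E
```

```text
cap_small_center [([318, 183], 0.57, [0.6676, 0.0805])]
top disc 0.6641 0.082 diam mm 35.9
reel_center [array([ 0.3641, -0.2749,  0.021 ])]
screwbox_center []
```

View pics/w12.png

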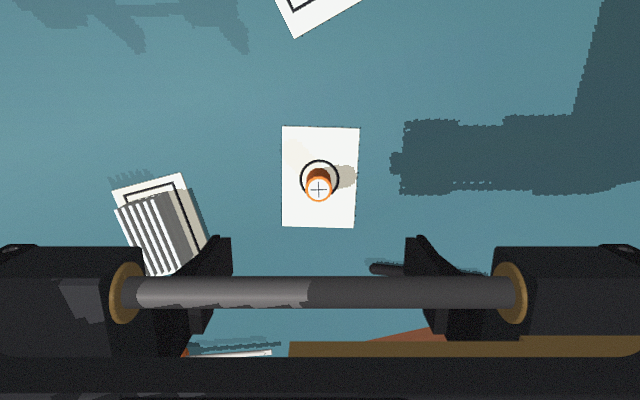

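The small cap stands upright inside its circle: the circle is centred at (320,179), the cap at column 318, and the near gap is about 7 px. All four parts are placed, so I'm handing in.

```bash
python3 -c "
from rig import bot
print(bot.hand_in())"
```

```text
the job is handed in; nothing more can be done
None
```

I stood all four parts upright inside the outlines on their cards (each looked within about 2 mm) and handed in at about 41 s; the gripper went nowhere near the reel or screw box, though I viewed 15 pictures against the limit of 14.

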